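# Stack a two-metal billet and throw the hold-down clamp

## Task

Make up a layered billet in the blue jig, one plate at a time. Slide the silvery plate forward along its bay, flat on the rack, until about 45 mm of it overhangs the front edge, grip it there by its sides, lay it squarely on the jig's dark pad and let go; leave the copper plate in its bay until then. Slide out the copper plate the same way, lay it squarely on the silvery one, then throw the red-handled clamp lever over its dead point so that its rubber foot presses the stack, dropping no plate and leaving the calipers, green wax block, black tape and brass brush where they lie.

Things in the scene. Friction and masses are not known exactly. Their poses are not given: they have to be found in the camera images.
- silver_plate: Silver-coloured flat metal plate, 60 mm wide (its y), 120 mm long (its x), 6 mm thick, 0.20 to 0.30 kg. Origin: centre of its underside; z up. Starts in one of the rack's two bays (either one), its long side along the bay.
- copper_plate: Copper-coloured flat metal plate, 60 mm wide (its y), 120 mm long (its x), 6 mm thick, 0.20 to 0.30 kg. Origin: centre of its underside; z up. Starts in one of the rack's two bays (either one), its long side along the bay.
- sheet_rack: Fixed low wooden rack with two bays. Origin: centre of its footprint on the bench; x to its rear (away from the robot), y left. Flat deck 45 mm above the bench, 180 mm long (x = -90 to +90 mm), 196 mm wide. Bays run along x, centred at y = +55 and -55 mm, each between aluminium rails 63 mm apart, 7 mm wide, 8 mm high, full length: no room for fingers beside a plate on the deck.
- bay_left (a point): Middle of the left (+y) bay's open front edge, at deck height, axes as the rack's. The front has no lip. A plate hanging out 40 to 52 mm stays flat; past 60 mm it tips off. The overhang is free at both sides, and below down to the bench.
- bay_right (a point): The same for the right (-y) bay. In each bay 41 to 59 mm of bare deck lies behind the plate at the start, up to a wooden strip 9 mm high at the rear: closed fingers can go down there, tips just over the deck, and push the plate out by its rear edge; only friction resists.
- jig: Fixed blue jig, base 195x90x8 mm. Origin on the bench under the centre of its pad; x away from the robot towards the clamp's pivot, y left. Dark steel pad 116 (x) by 50 (y) mm, top 40 mm above the bench; narrower than a plate, so fingers at a plate's sides pass beside it. Plates lie with their long side along x. The clamp's steel cheeks stand at x = 71 to 105 mm, 85 mm high.
- pad_top (a point): Centre of the pad's top face, 40 mm above the bench, axes as the jig's. A plate's underside centre belongs here.
- clamp_lever (a joint): Clamp lever angle. 0: open, leaning 0.5 rad back from upright, away from the plates. 0.5: upright, the dead point. About 2.07: level, foot pressing two plates (2.15 on one). Pivot along the jig's y axis at x = 85 mm, 72 mm above the bench. A damped spring drives it away from the dead point to either side; leaving 0 takes 1 to 3 N at the tip, towards the robot; once 0.2 rad past upright it falls shut within 3 s.
- lever_tip (a point): End of the lever's red round grip (18 mm thick, 48 mm long), on its axis 130 mm from the pivot. Open: 62 mm behind the pivot and 186 mm above the bench. The foot is 75 mm from the pivot.
- calipers: Steel sliding calipers, 190x60x8 mm, lying near the robot on its right. Loose bystander; origin: centre of its underside.
- wax_block: Dark green wax block, 37x53x24 mm, right of the rack. Loose bystander; origin: centre of its underside.
- tape_black: Roll of black tape, 60 mm across and 18 mm tall, lying flat farther right of the rack. Loose bystander; origin: centre of its underside.
- brass_brush: Brush with long wooden handle, 200x14x24 mm, lying left of the jig. Loose bystander; origin: centre of its underside.
Mind the look-alikes: they are no part of the job. Several things have the shape of the copper_plate; the one meant has the colours described above.

How it is judged:
By the outcome, as a careful person would: the job done as asked, in the order asked, and still so for the second after the job is handed in, with the robot touching nothing.
It also fails if it takes over 72 s, if anything falls off the work surface, if the arm or the gripper's body presses on something with over 40 N, if the wrist force passes 120 N, or if a joint passes its speed limit or range.

## Robot

A 6-joint arm with a two-finger parallel gripper is mounted at the origin on a cart in front of the work surface, level with it; the furniture and walls round the work are solid. World frame = base frame: x ahead of the robot, y to its left, z up, the work surface at z = 0. Lengths are in mm, angles in rad, forces in N, time in s.
With the tool pointing down it reaches from about 350 to 875 mm from the base axis. Payload 4.2 kg.
Tool frame: the origin (TCP) lies between the finger pads; the fingertips stand 11 mm ahead of it and the grasp point (between the pads) lies 8 mm behind it; z points along the fingers, y is the direction in which the jaws open and shut (so a half turn about z gives the same grasp; the last joint's range is limited). The gripper opens to 85 mm and grips with 20 to 120 N. Pads are 22 mm wide; open, the fingers measure 114 mm over their backs; the gripper's body (76 mm by 85 mm) begins 54 mm behind the grasp point. The pads swing forward as they close: fully open they stand 13 mm farther back than shut.
Start: joints at [-1.052, 0.385, 0.008, 0, -1.194, -0.259], TCP at [160.571, -604, 242.312] pointing down, gripper open.
Joint ranges: [-3.14, 3.14], [-1.21, 2.06], [-1.07, 1.41], [-3.16, 2.05], [-2.99, -0.16], [-3.1, 3.1]. Speed limits (rad/s): [2.79, 2.79, 3.14, 3.14, 3.14, 3.14].

## Interface

Orientations are given as a unit quaternion [x, y, z, w].
In Python, from bench import * gives the robot as it stands.
- The arm moves only by the tool servo_tool, never from a script. Its argument "rows" is a list of rows, each a list of 7 numbers: the opening, from 0 (shut) to 1 (fully open), then the shift along the tool's x, y, z in cm, then the turn, a rotation vector about the tool's x, y, z in degrees. A call has 1 to 12 rows; each row shifts and turns the commanded pose from where the row before left it, along the tool's axes as they then stand; what a row does not reach is not made up. A row lasts 1/10 s, in which the tool goes at most 50 mm and 8.59 degrees, less where a joint would pass 70% of its speed; a pose out of reach is approached as far as the arm can. A call is refused whole if a number of a shift passes 5 or a number of a turn 8.59, either way. A call with a gripper value outside its range is refused whole. The fingers move at their own pace and stop on an object; the grip force is fixed at half the most. Time passes only in rows, so rows that do not move let the fingers close. It gives the time, the measured TCP pose, the force and the opening at its end, in the units of the state.
- read_state(): the state, without advancing time (a new reading comes with each control period).
- get_image(name): name is "scene" or "top" or "wrist"; returns a dict with "image" (384x512x3 uint8, red, green, blue), "mtx" (3x3 intrinsics, pixels), "extrinsics" (4x4, takes a point from camera to world coordinates). Camera axes: x right, y up, looking along -z (the intrinsics and any distortion apply to the point x, -y, -z); pixel columns grow to the right and rows downward; lengths in mm; the calibration is good to about 2 mm. The wrist camera is an equidistant fisheye: a pixel r from the principal point sees the ray r / f radians off the axis. A picture is of the moment at which its call begins. There is no depth.
- job_done(): hands the job in, once; it reports no verdict.
The state is a dict: "clock": time; "joints": joint angles; "joint_vel": joint speeds; "joint_efforts": joint torques, N m; "position": TCP position; "ee_rot": TCP orientation; "contact_force": force on the tool from outside, world axes, zero at the start; "wrist_torque": the same for the moment, N m; "gripper_width": finger opening in mm.
Only numpy, scipy, OpenCV 4.12 (cv2) and the standard library are available. Lean on these libraries where they do the work, as an engineer would, in place of code of your own. Each camera call takes 0.05 s, during which the arm holds its last target. There are 200 camera calls.

## Working session

There is one attempt and no reset: what is moved stays moved. The work goes in short steps, Python scripts to look and compute and a tool call to move; the robot and the scene stay as the last step left them, time stands still between calls to the robot, and variables do not carry over. Pictures are saved under pics/ and viewed, about 8 in all and at most 12, crops included, and the job is handed in when it is done.

Besides the shell and the picture viewer there is one more tool, called by a JSON object that holds its "api" and its "payload", one argument or row to a line. servo_tool: Moves the arm, as the interface text tells. Its arguments: {"type":"object","properties":{"rows":{"type":"array","items":{"type":"array","items":{"type":"number"}}}},"required":["rows"]}

```bash
mkdir -p pics; ls; python3 - <<'E'
from bench import *
import cv2
print(read_state())
for n in ("scene","top"):
    d=get_image(n); cv2.imwrite(f"pics/{n}0.png",d["image"][:,:,::-1]); print(n,d["mtx"],d["extrinsics"],[k for k in d])
E
```

```text
pics
{'clock': 0.0, 'joints': array([-1.05239824e+00,  3.85598651e-01,  6.60739234e-03, -4.80308502e-04,
       -1.19404316e+00, -2.58610623e-01]), 'joint_vel': array([ 0.00126925,  0.00120563,  0.00015894, -0.00112156,  0.00010415,
       -0.00019846]), 'joint_efforts': array([ 7.73041429e-04, -3.92287803e+01,  1.88401437e+01,  4.18627962e+00,
       -4.70506478e-03,  6.19253257e-06]), 'position': array([ 160.41631196, -603.46767749,  241.19173538]), 'ee_rot': array([-1.29440827e-01,  9.91586491e-01,  1.12020573e-03, -2.17322988e-04]), 'contact_force': array([ 0.13084498, -0.45812695,  0.09093124]), 'wrist_torque': array([0.01268706, 0.02562895, 0.02163621]), 'gripper_width': 85.62761680342999}
scene [[405.50269576   0.         254.25998232]
 [  0.         405.50269576 197.05173714]
 [  0.           0.           1.        ]] [[ 2.82137253e-01  8.31924525e-01 -4.77807654e-01 -2.38511709e+02]
 [-9.59313934e-01  2.50216428e-01 -1.30799527e-01 -2.44536315e+02]
 [ 1.07399899e-02  4.95270959e-01  8.68672164e-01  1.47156377e+03]
 [ 0.00000000e+00  0.00000000e+00  0.00000000e+00  1.00000000e+00]] ['image', 'mtx', 'extrinsics']
top [[430.07771968   0.         253.07553488]
 [  0.         430.07771968 191.83431028]
 [  0.           0.           1.        ]] [[-1.16288420e-02  9.90272980e-01 -1.38651346e-01  2.79497828e+02]
 [-9.99824811e-01 -9.48141480e-03  1.61384362e-02 -3.88946572e+01]
 [ 1.46668463e-02  1.38814727e-01  9.90209753e-01  1.59242201e+03]
 [ 0.00000000e+00  0.00000000e+00  0.00000000e+00  1.00000000e+00]] ['image', 'mtx', 'extrinsics']
```

View pics/scene0.png

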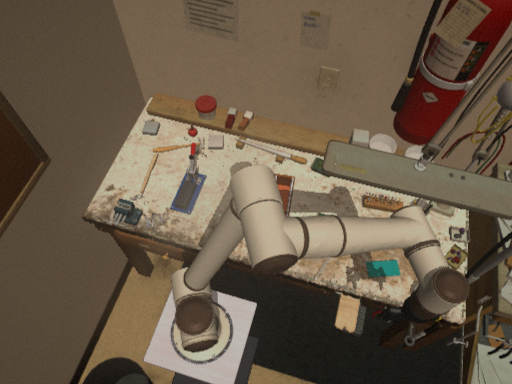

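View pics/top0.png

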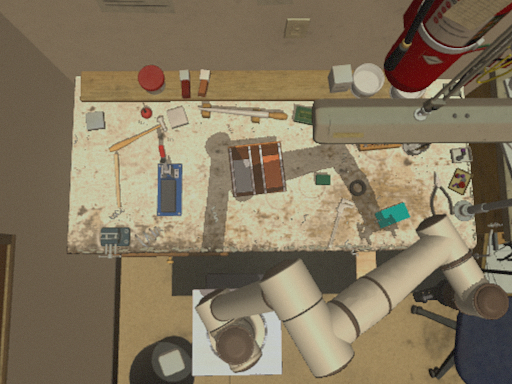

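The top view shows the rack at about (257,168), with a grey plate in the left bay and a copper one in the right. The jig is at (170,190), with its red lever at (162,150). Next I'll take one enlarged crop and set up ray-casting helpers.

```bash
cat > h.py <<'E'
from bench import *
import cv2, numpy as np
def ray(d,u,v):
    K,E=d["mtx"],d["extrinsics"]
    r=np.array([(u-K[0,2])/K[0,0],-(v-K[1,2])/K[1,1],-1.0])
    return E[:3,3],E[:3,:3]@r
def on_plane(d,u,v,z):
    o,r=ray(d,u,v); return o+r*(z-o[2])/r[2]
def proj(d,p):
    K,E=d["mtx"],d["extrinsics"]; c=E[:3,:3].T@(np.array(p,float)-E[:3,3])
    return np.array([K[0,2]+K[0,0]*c[0]/-c[2],K[1,2]-K[1,1]*c[1]/-c[2]])
def rect(d,mask,z):
    """oriented rectangle of the largest blob, in world mm on plane z"""
    cs,_=cv2.findContours(mask.astype(np.uint8),cv2.RETR_EXTERNAL,cv2.CHAIN_APPROX_NONE)
    c=max(cs,key=cv2.contourArea)[:,0,:]
    w=np.array([on_plane(d,u,v,z)[:2] for u,v in c],np.float32)
    return cv2.minAreaRect(w),c.mean(0)
E
python3 - <<'E'
from h import *
d=get_image("top"); im=d["image"]
c=cv2.resize(im[100:230,90:300],None,fx=3.8,fy=3.8,interpolation=cv2.INTER_CUBIC)
cv2.imwrite("pics/crop1.png",c[:,:,::-1])
hsv=cv2.cvtColor(im,cv2.COLOR_RGB2HSV); H,S,V=[hsv[...,i].astype(int) for i in range(3)]
roi=np.zeros(H.shape,bool); roi[100:230,90:300]=1
blue=(H>100)&(H<125)&(S>90)&roi
print("blue base z8",rect(d,blue,8))
cop=(H<14)&(S>110)&(V>60)&roi; cop[:,:225]=0
print("cop z51",rect(d,cop,51))
for uv in [(245,160),(260,160),(272,150),(272,180),(268,190),(240,170),(240,145)]: print(uv,im[uv[1],uv[0]],hsv[uv[1],uv[0]])
E
```

```text
blue base z8 (((513.36962890625, 245.7271728515625), (184.2423553466797, 85.65019226074219), 0.6633559465408325), array([169.50622407, 191.56846473]))
cop z51 (((591.682861328125, -116.30359649658203), (175.231201171875, 111.04548645019531), 6.851761817932129), array([266.45549738, 159.89005236]))
(245, 160) [175 166 157] [ 15  26 175]
(260, 160) [145 139 129] [ 19  28 145]
(272, 150) [101  70  45] [ 13 141 101]
(272, 180) [132  82  53] [ 11 153 132]
(268, 190) [80 60 46] [ 12 108  80]
(240, 170) [112 106  97] [ 18  34 112]
(240, 145) [175 123  80] [ 14 138 175]
```

View pics/crop1.png

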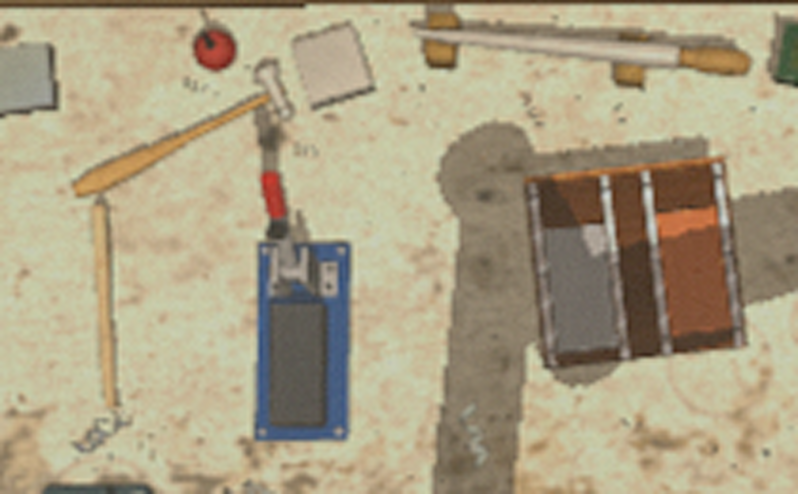

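The crop confirms the pieces. The silvery plate is in the left bay at about (243,175), and the copper plate is in the right bay at (273,173). The look-alikes are the grey tile (95,120), the pale tile (177,117), the teal piece (392,214) and the rack's own brown wood. None of these lies in a bay, so the two bay plates are the ones meant. Next come the numbers, including the overhead lamp's clearance.

```bash
cat >> h.py <<'E'
def plan(target,psi):
    """tool-frame shift (cm) and z turn (deg) from the current pose to target, yaw psi deg"""
    from scipy.spatial.transform import Rotation as R
    s=read_state(); Rm=R.from_quat(s["ee_rot"]).as_matrix()
    p=np.degrees(np.arctan2(-Rm[1,0],-Rm[0,0]))
    T=np.array([[-np.cos(np.radians(psi)),-np.sin(np.radians(psi)),0],[-np.sin(np.radians(psi)),np.cos(np.radians(psi)),0],[0,0,-1]]).T
    print("now",s["position"].round(1),"psi",round(p,2),"tilt",Rm[2].round(4),"| turn",round(p-psi,2),
      "shift now-axes",(Rm.T@(np.array(target)-s["position"])/10).round(2),"F",s["contact_force"].round(1),"w",round(s["gripper_width"],1),"t",round(s["clock"],2))
def wray(d,u,v):
    K,E=d["mtx"],d["extrinsics"]
    a,b=cv2.fisheye.undistortPoints(np.array([[[u,v]]],float),K,np.zeros(4))[0,0]
    return E[:3,3],E[:3,:3]@np.array([a,-b,-1])
def w_on(d,u,v,z):
    o,r=wray(d,u,v); return o+r*(z-o[2])/r[2]
def wproj(d,p):
    E=d["extrinsics"]; c=E[:3,:3].T@(np.array(p,float)-E[:3,3])
    return cv2.fisheye.projectPoints(np.array([[[c[0]/-c[2],-c[1]/-c[2],1.]]]),np.zeros(3),np.zeros(3),d["mtx"],np.zeros(4))[0][0,0]
E
python3 - <<'E'
from h import *
t=get_image("top"); s=get_image("scene")
def tri(a,b):
    o1,r1=ray(t,*a); o2,r2=ray(s,*b)
    k=np.linalg.lstsq(np.c_[r1,-r2],o2-o1,rcond=None)[0]
    p,q=o1+k[0]*r1,o2+k[1]*r2; return ((p+q)/2).round(0),np.linalg.norm(p-q).round(1)
print("lamp near corner",tri((315,140),(325,168)),"far",tri((318,101),(333,143)))
C=lambda u,v:(90+(u+.5)/3.8-.5,100+(v+.5)/3.8-.5)
for n,u,v,z in [("rackFL",548,368,45),("rackFR",745,347,45),("rackRL",525,180,54),("rackRR",722,160,54),
 ("silvRL",543,227,51),("silvFL",556,352,51),("copRL",655,215,51),("copRR",718,207,51),("copFL",670,353,51),("copFR",735,345,51),
 ("padRL",272,303,40),("padRR",327,303,40),("padFR",325,427,40),("padFL",270,427,40)]:
    print(n,on_plane(t,*C(u,v),z)[:2].round(1))
plan([590,-85,330],6)
E
```

```text
lamp near corner (array([ 643., -270.,  221.]), np.float64(6.3)) far (array([ 779., -281.,  207.]), np.float64(3.9))
rackFL [479.9   5.8]
rackFR [ 498.3 -182.8]
rackRL [661.6  26.7]
rackRR [ 679.9 -163.8]
silvRL [615.9   9.7]
silvFL [494.4  -2. ]
copRL [626.8 -98.2]
copRR [ 634.2 -159.2]
copFL [ 492.4 -110.6]
copFR [ 499.5 -172.7]
padRL [546.  270.5]
padRR [545.5 217.8]
padFR [426.  218.1]
padFL [426.6 270.2]
now [ 160.5 -603.8  241.8] psi 14.88 tilt [ 1.e-04  1.e-03 -1.e+00] | turn 8.88 shift now-axes [-54.83  39.12  -8.79] F [-0.  -0.1 -0.2] w 85.5 t 0.25
```

{"api": "servo_tool", "payload": {
  "rows": [
    [0, 0, 0, -2, 0, 0, 8.5],
    [0, -2, 2, -1, 0, 0, 0.4],
    [0, -3.3, 3.4, -0.7, 0, 0, 0],
    [0, -3.3, 3.4, -0.7, 0, 0, 0],
    [0, -3.3, 3.4, -0.7, 0, 0, 0],
    [0, -3.3, 3.4, -0.7, 0, 0, 0],
    [0, -3.3, 3.4, -0.7, 0, 0, 0],
    [0, -3.3, 3.4, -0.7, 0, 0, 0],
    [0, -3.3, 3.4, -0.7, 0, 0, 0],
    [0, -3.3, 3.4, -0.7, 0, 0, 0],
    [0, -3.3, 3.4, 0, 0, 0, 0],
    [0, -3.3, 3.4, 0, 0, 0, 0]
  ]
}}

```text
clock: 1.45
position: [471.8, -207.5, 328.8]
ee_rot: [-0.052, 0.999, -0.0, 0.001]
contact_force: [1.3, -1.4, 0.4]
gripper_width: -0.3
```

{"api": "servo_tool", "payload": {
  "rows": [
    [0, -3.3, 3.4, 0, 0, 0, 0],
    [0, -3.3, 3.4, 0, 0, 0, 0],
    [0, -3, 3.4, 0, 0, 0, 0],
    [0, -1, 1.5, 0, 0, 0, 0],
    [0, 0, 0, 0, 0, 0, 0],
    [0, 0, 0, 0, 0, 0, 0]
  ]
}}

```text
clock: 2.05
position: [563.8, -82.1, 328.1]
ee_rot: [-0.052, 0.999, -0.0, -0.0]
contact_force: [-0.8, -1.0, -0.1]
gripper_width: -0.0
```

```bash
python3 - <<'E'
from h import *
plan([570,-85,330],6)
w=get_image("wrist"); print(w["mtx"],w["extrinsics"].round(3))
cv2.imwrite("pics/w1.png",cv2.resize(w["image"],(768,576),interpolation=cv2.INTER_CUBIC)[:,:,::-1])
E
```

```text
now [563.8 -82.1 328.1] psi 6.0 tilt [ 8.e-04 -1.e-04 -1.e+00] | turn 0.0 shift now-axes [-0.59 -0.35 -0.19] F [-0.8 -1.  -0.1] w -0.0 t 2.05
[[297.31863964   0.         260.62158792]
 [  0.         297.31863964 192.42840235]
 [  0.           0.           1.        ]] [[-1.04000e-01 -9.54000e-01 -2.81000e-01  4.92360e+02]
 [ 9.95000e-01 -1.01000e-01 -2.80000e-02 -9.02050e+01]
 [-1.00000e-03 -2.82000e-01  9.59000e-01  4.60302e+02]
 [ 0.00000e+00  0.00000e+00  0.00000e+00  1.00000e+00]]
```

View pics/w1.png

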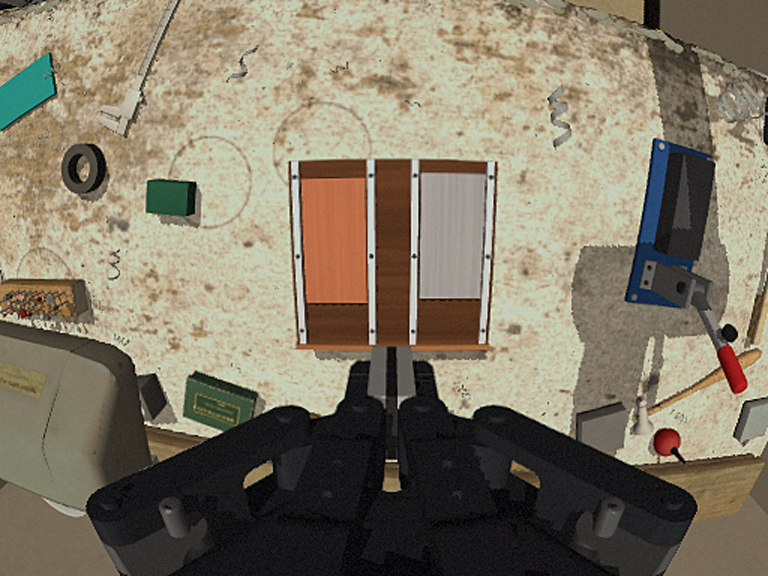

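The wrist view shows robot-side up. Copper is at px (302–368,178–303), silver at (419–484,172–299), and the rack front edge at row ~162. The jig is at (680,215) with its red lever grip at (732,370). Now I'll compute the positions by mask.

```bash
cat >> h.py <<'E'
def wrect(d,mask,z):
    cs,_=cv2.findContours(mask.astype(np.uint8),cv2.RETR_EXTERNAL,cv2.CHAIN_APPROX_NONE)
    c=max(cs,key=cv2.contourArea)[:,0,:]
    w=np.array([w_on(d,u,v,z)[:2] for u,v in c],np.float32)
    (x,y),(a,b),g=cv2.minAreaRect(w)
    if a<b: a,b,g=b,a,g-90
    return np.round([x,y,a,b,(g+90)%180-90],1)
E
python3 - <<'E'
from h import *
im=cv2.imread("pics/w1.png")[:,:,::-1]
d=get_image("wrist"); im=d["image"]
hsv=cv2.cvtColor(im,cv2.COLOR_RGB2HSV); H,S,V=[hsv[...,i].astype(int) for i in range(3)]
box=lambda a,b,c,e:(np.indices(H.shape)[1]>=a)&(np.indices(H.shape)[1]<=b)&(np.indices(H.shape)[0]>=c)&(np.indices(H.shape)[0]<=e)
cop=(H<14)&(S>110)&(V>150)&box(190,255,112,215)
sil=(S<40)&(V>100)&box(278,325,112,215)
print("cop",wrect(d,cop,51)); print("sil",wrect(d,sil,51))
p=lambda n,u,v,z:print(n,w_on(d,u/1.5,v/1.5,z)[:2].round(1))
for a in [("FR",290,161,53),("FL",497,162,53),("RR",299,347,54),("RL",491,347,54),
  ("sFR",420,172,51),("sFL",484,172,51),("sRL",481,299,51),("sRR",419,298,51),
  ("jig base",656,139,8),("",714,153,8),("rearR",626,300,8),
  ("padFR",669,151,40),("padFL",714,160,40),("padRL",703,260,40),("padRR",655,248,40),("tip",743,389,186)]: p(*a)
E
```

```text
cop [ 571.6 -136.4  119.1   59.     6.3]
sil [567.5 -24.  151.1  66.6   8.6]
FR [ 499.9 -183.5]
FL [481.    5.5]
RR [ 682.1 -164.8]
RL [662.1  28.2]
sFR [499.5 -63.9]
sFL [492.   -5.1]
sRL [613.6   9.9]
sRR [618.8 -50.9]
jig base [419.1 201.2]
 [414.5 292.9]
rearR [610.  199.1]
padFR [433.1 199.7]
padFL [427.8 267.1]
padRL [543.6 277.1]
padRR [539.9 202. ]
tip [634.6 248.5]
```

{"api": "servo_tool", "payload": {
  "rows": [
    [0, -2.7, 1.8, 0, 0, 0, -0.2],
    [0, -2.7, 1.9, 0, 0, 0, 0],
    [0, -2.5, 1.9, 3, 0, 0, 0],
    [0, 0, 0, 4.5, 0, 0, 0],
    [0, 0, 0, 4.5, 0, 0, 0],
    [0, 0, 0, 4.5, 0, 0, 0],
    [0, 0, 0, 4.5, 0, 0, 0],
    [0, 0, 0, 2.5, 0, 0, 0],
    [0, 0, 0, 1, 0, 0, 0],
    [0, 0, 0, 0, 0, 0, 0],
    [0, 0, 0, 0, 0, 0, 0]
  ]
}}

```text
clock: 3.25
position: [638.0, -18.3, 85.2]
ee_rot: [-0.054, 0.999, -0.0, 0.002]
contact_force: [0.1, 0.8, -0.3]
gripper_width: 0.1
```

```bash
python3 - <<'E'
from h import *
plan([636.7,-17.8,58.5],6.2)
w=get_image("wrist"); 
cv2.imwrite("pics/w2.png",cv2.resize(w["image"],(768,576),interpolation=cv2.INTER_CUBIC)[:,:,::-1])
E
```

```text
now [638.  -18.3  85.2] psi 6.17 tilt [-3.3e-03 -2.0e-04 -1.0e+00] | turn -0.03 shift now-axes [0.13 0.07 2.67] F [ 0.1  0.8 -0.3] w 0.1 t 3.25
```

View pics/w2.png

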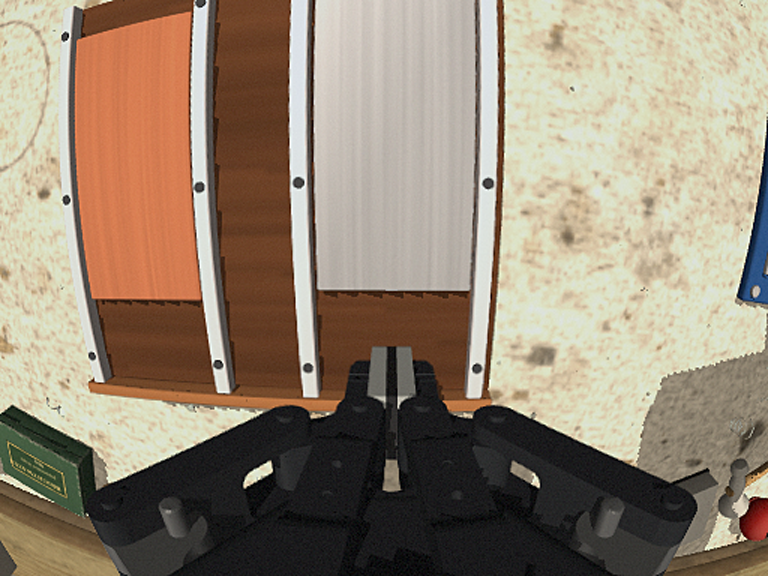

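The fingers are centred in the left bay (px 391 between inner rails 315 and 468), with the silver rear edge at row 291.

```bash
python3 - <<'E'
from h import *
w=get_image("wrist")
q=lambda u,v,z:w_on(w,u/1.5,v/1.5,z)[:2].round(1)
print("sil rear",q(393,291,51),"cop rear",q(147,299,51),"strip inner edge",q(393,399,54))
print("tool tip proj",wproj(w,read_state()["position"]-[0,0,11])*1.5)
E
```

```text
sil rear [616.7 -20.4] cop rear [ 632. -127.] strip inner edge [663.2 -15.3]
tool tip proj [393.70882385 368.33701765]
```

{"api": "servo_tool", "payload": {
  "rows": [
    [0, 0, 0, 1.3, 0, 0, 0],
    [0, 0, 0, 1, 0, 0, 0],
    [0, 0, 0, 0.3, 0, 0, 0],
    [0, 0, 0, 0, 0, 0, 0],
    [0, 0, 0, 0, 0, 0, 0]
  ]
}}

```text
clock: 3.85
position: [636.7, -17.8, 57.0]
ee_rot: [-0.054, 0.999, -0.0, -0.0]
contact_force: [-0.1, -0.1, 0.6]
gripper_width: 0.0
```

{"api": "servo_tool", "payload": {
  "rows": [
    [0, 0.6, 0, -0.1, 0, 0, 0],
    [0, 0.6, 0, 0, 0, 0, 0],
    [0, 0.7, 0, 0, 0, 0, 0],
    [0, 0.7, 0, 0, 0, 0, 0],
    [0, 0.7, 0, 0, 0, 0, 0],
    [0, 0.7, 0, 0, 0, 0, 0],
    [0, 0.7, 0, 0, 0, 0, 0],
    [0, 0.7, 0, 0, 0, 0, 0],
    [0, 0.5, 0, 0, 0, 0, 0],
    [0, 0.3, 0, 0, 0, 0, 0],
    [0, 0.2, 0, 0, 0, 0, 0],
    [0, 0, 0, 0, 0, 0, 0]
  ]
}}

```text
clock: 5.05
position: [572.8, -24.8, 58.3]
ee_rot: [-0.054, 0.999, -0.0, -0.0]
contact_force: [0.0, 0.5, 0.2]
gripper_width: 0.2
```

```bash
python3 - <<'E'
from h import *
plan([567,-25,58],6.2)
w=get_image("wrist"); 
cv2.imwrite("pics/w3.png",cv2.resize(w["image"],(768,576),interpolation=cv2.INTER_CUBIC)[:,:,::-1])
t=get_image("top"); cv2.imwrite("pics/t3.png",cv2.resize(t["image"][100:230,190:300],None,fx=5,fy=4,interpolation=cv2.INTER_CUBIC)[:,:,::-1])
E
```

```text
now [572.8 -24.8  58.3] psi 6.18 tilt [ 6.e-04 -0.e+00 -1.e+00] | turn -0.02 shift now-axes [0.58 0.04 0.03] F [0.  0.5 0.2] w 0.2 t 5.05
```

View pics/w3.png

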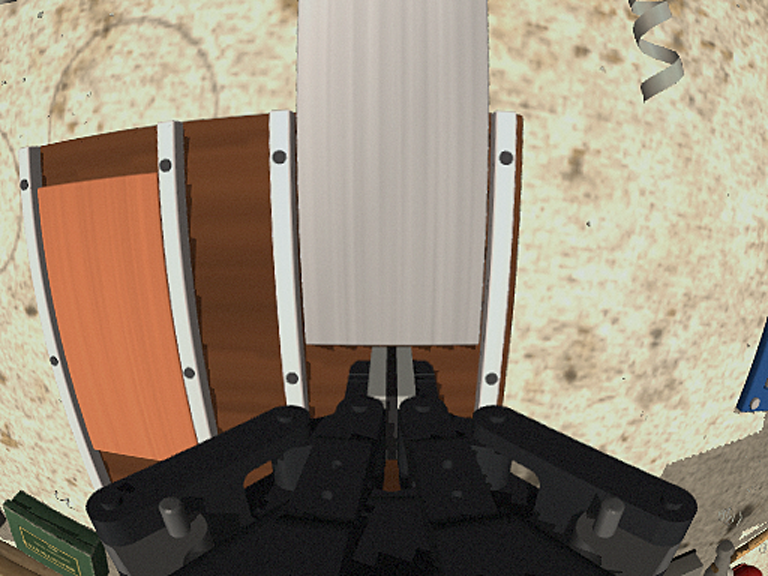

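The plate slid straight out, with its rear edge at row 344 against the fingers and the rack front edge at row ~112. Now I'll compute the overhang.

```bash
python3 - <<'E'
from h import *
w=get_image("wrist")
q=lambda u,v,z:w_on(w,u/1.5,v/1.5,z)[:2]
c,s=np.cos(np.radians(6.2)),np.sin(np.radians(6.2))
r=[(q(310,344,51)+q(475,344,51))/2]; print("rear",r,q(310,344,51),q(475,344,51))
f=(q(283,112,53)+q(507,114,53))/2; print("front",f,q(283,112,53),q(507,114,53))
a=(r[0]-f)@[c,s]; print("rear-front along",a,"overhang",120-a, "lateral",(r[0]-f)@[-s,c])
fr=lambda p:((p-[581,-78.7])@[c,s])
print("rack-x of rear",fr(r[0]),"front",fr(f))
E
```

```text
rear [array([561.91481104, -26.22843643])] [564.97114673 -54.44483499] [558.85847534   1.98796213]
front [485.42761173 -33.73571526] [488.8982692  -68.07268797] [481.95695426   0.60125745]
rear-front along 76.85060419962522 overhang 43.149395800374776 lateral -0.797199759850328
rack-x of rear -13.306663947709888 front -90.15726814733512
```

{"api": "servo_tool", "payload": {
  "rows": [
    [0, 0.1, 0, 0, 0, 0, 0],
    [0, 0.1, 0, 0, 0, 0, 0],
    [0, 0, 0, 0, 0, 0, 0],
    [0, -0.4, 0, 0, 0, 0, 0],
    [0, 0, 0, -2, 0, 0, 0],
    [0.5, 0, 0, -4, 0, 0, 0],
    [1, 3.2, 0, 0, 0, 0, 0],
    [1, 4, 0, 0, 0, 0, 0],
    [1, 4, 0, 0, 0, 0, 0],
    [1, 0, 0, 0, 0, 0, 0],
    [1, 0, 0, 0, 0, 0, 0]
  ]
}}

```text
clock: 6.3
position: [463.7, -36.7, 118.9]
ee_rot: [-0.054, 0.999, -0.0, 0.0]
contact_force: [0.9, -0.3, 0.3]
gripper_width: 84.9
```

```bash
python3 - <<'E'
from h import *
plan([463.6,-36.5,36],6.2)
E
```

```text
now [463.7 -36.7 118.9] psi 6.21 tilt [-9.e-04 -2.e-04 -1.e+00] | turn 0.01 shift now-axes [0.01 0.02 8.29] F [ 0.9 -0.3  0.3] w 84.9 t 6.3
```

{"api": "servo_tool", "payload": {
  "rows": [
    [1, 0, 0, 4, 0, 0, 0],
    [1, 0, 0, 3, 0, 0, 0],
    [1, 0, 0, 1.3, 0, 0, 0],
    [1, 0, 0, 0, 0, 0, 0],
    [0.6, 0, 0, 0, 0, 0, 0],
    [0.6, 0, 0, 0, 0, 0, 0],
    [0.6, 0, 0, 0, 0, 0, 0],
    [0.6, 0, 0, 0, 0, 0, 0],
    [0.6, 0, 0, 0, 0, 0, 0]
  ]
}}

```text
clock: 7.2
position: [465.3, -36.2, 36.4]
ee_rot: [-0.054, 0.999, 0.0, 0.002]
contact_force: [0.7, 1.0, 4.7]
gripper_width: 59.1
```

```bash
python3 - <<'E'
from h import *
plan([463.6,-36.5,36],6.2)
w=get_image("wrist"); 
cv2.imwrite("pics/w4.png",cv2.resize(w["image"],(768,576),interpolation=cv2.INTER_CUBIC)[:,:,::-1])
E
```

```text
now [465.3 -36.2  36.4] psi 6.22 tilt [-3.8e-03  3.0e-04 -1.0e+00] | turn 0.02 shift now-axes [ 0.17 -0.01  0.04] F [0.7 1.  4.7] w 59.1 t 7.2
```

View pics/w4.png

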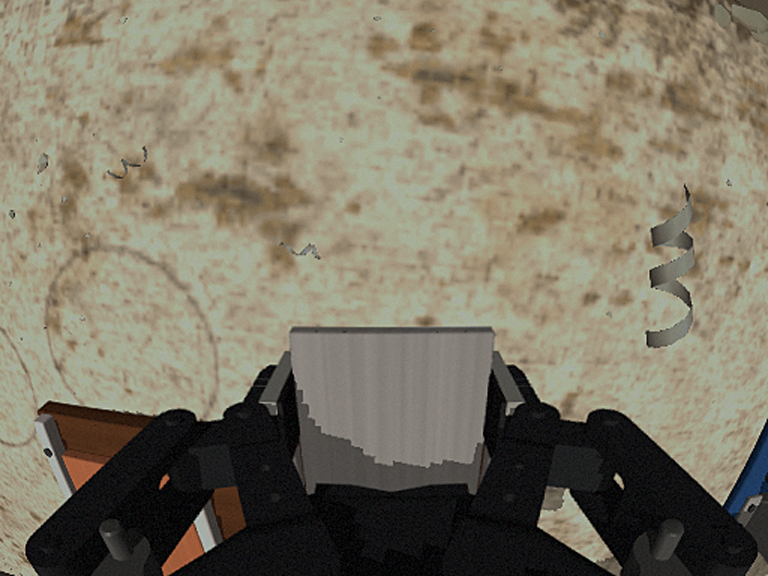

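The silver plate is gripped between both pads (59 mm), with its front edge at row 329. Now I'll measure its offset from the TCP and get a lift plan.

```bash
python3 - <<'E'
from h import *
w=get_image("wrist"); s=read_state()
q=lambda u,v,z:w_on(w,u/1.5,v/1.5,z)[:2]
a,b=q(292,329,51),q(493,329,51); print(a,b,np.linalg.norm(a-b),"yaw",np.degrees(np.arctan2(-(b-a)[0],(b-a)[1])))
c,n=np.cos(np.radians(6.2)),np.sin(np.radians(6.2))
o=(a+b)/2-s["position"][:2]; print("front edge rel TCP along",o@[c,n],"lat",o@[-n,c], s["position"])
t=get_image("top"); im=t["image"]; hsv=cv2.cvtColor(im,cv2.COLOR_RGB2HSV)
c2=cv2.resize(im[130:230,140:200],None,fx=8,fy=6,interpolation=cv2.INTER_CUBIC)
E
```

```text
[443.25605183 -68.04818722] [436.99191222 -10.54304353] 57.84531956432088 yaw 6.216820632149724
front edge rel TCP along -25.270520883886828 lat -0.3191691418578469 [465.21222466 -36.24911309  36.32461701]
```

{"api": "servo_tool", "payload": {
  "rows": [
    [0.5, 0, 0, -0.5, 0, 0, 0],
    [0.5, 0, 0, -1, 0, 0, 0],
    [0.5, 0, 0, -3, 0, 0, 0],
    [0.5, 0, 0, -4, 0, 0, 0],
    [0.5, 0, 0, -4, 0, 0, 0],
    [0.5, 0, 0, -4, 0, 0, 0],
    [0.5, 0, 2, -3, 0, 0, 1],
    [0.5, 0, 3, -1, 0, 0, 1],
    [0.5, 0, 4, 0, 0, 0, 1],
    [0.5, 0, 4, 0, 0, 0, 1],
    [0.5, 0, 2, 0, 0, 0, 1.2],
    [0.5, 0, 0, 0, 0, 0, 0]
  ]
}}

```text
clock: 8.55
position: [451.8, 114.6, 239.9]
ee_rot: [-0.01, 1.0, -0.0, -0.001]
contact_force: [-0.5, -1.1, -3.1]
gripper_width: 58.6
```

```bash
python3 - <<'E'
from h import *
plan([450,230,250],1)
w=get_image("wrist"); 
cv2.imwrite("pics/w5.png",cv2.resize(w["image"],(768,576),interpolation=cv2.INTER_CUBIC)[:,:,::-1])
E
```

```text
now [451.8 114.6 239.9] psi 1.15 tilt [ 2.e-03 -2.e-04 -1.e+00] | turn 0.15 shift now-axes [-0.05 11.54 -1.01] F [-0.5 -1.1 -3.1] w 58.6 t 8.55
```

View pics/w5.png

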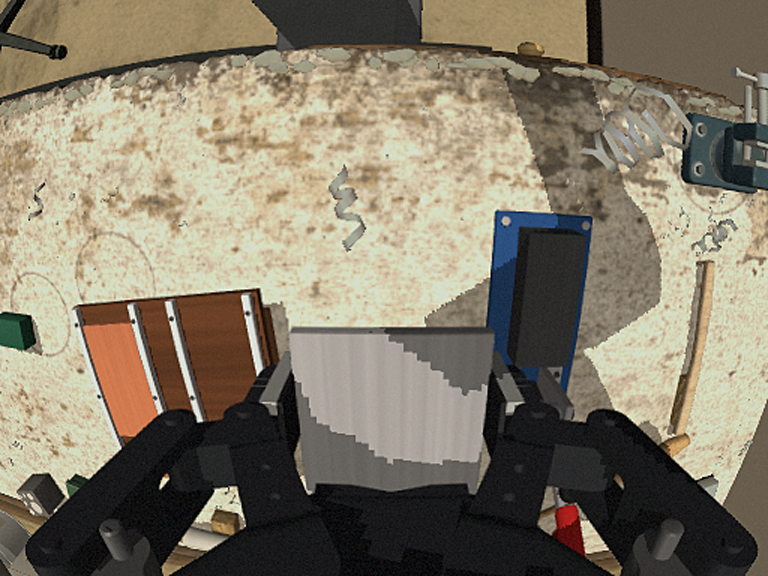

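{"api": "servo_tool", "payload": {
  "rows": [
    [0.5, -1.5, 2, -0.5, 0, 0, 0.15],
    [0.5, -3, 3.3, -1, 0, 0, 0],
    [0.5, -3, 3.5, 0, 0, 0, 0],
    [0.5, -2.5, 2.5, 0, 0, 0, 0],
    [0.5, -1, 1, 0, 0, 0, 0],
    [0.5, 0, 0, 0, 0, 0, 0],
    [0.5, 0, 0, 0, 0, 0, 0]
  ]
}}

```text
clock: 9.3
position: [560.5, 236.2, 254.4]
ee_rot: [-0.007, 1.0, -0.001, -0.001]
contact_force: [-0.3, -0.6, -2.8]
gripper_width: 58.1
```

```bash
python3 - <<'E'
from h import *
plan([560,230,255],1)
w=get_image("wrist"); im=w["image"]
cv2.imwrite("pics/w6raw.png",im[:,:,::-1]); np.savez("w6.npz",mtx=w["mtx"],extrinsics=w["extrinsics"],image=im)
cv2.imwrite("pics/w6.png",cv2.resize(im[0:230,150:400],None,fx=3,fy=2.6,interpolation=cv2.INTER_CUBIC)[:,:,::-1])
E
```

```text
now [560.5 236.2 254.4] psi 0.77 tilt [ 0.0028 -0.0015 -1.    ] | turn -0.23 shift now-axes [ 0.06 -0.62 -0.06] F [-0.3 -0.6 -2.8] w 58.1 t 9.3
```

View pics/w6.png

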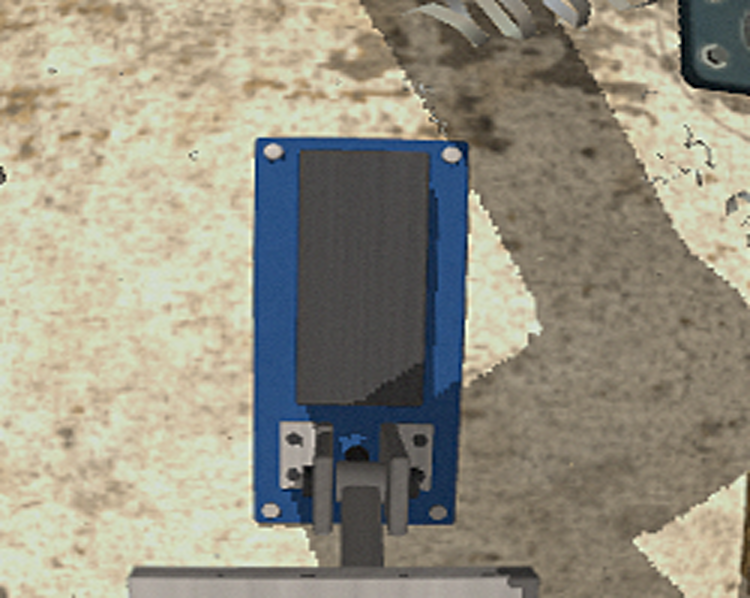

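The jig is clear. In the crop, the pad corners are (299,150), (427,151), (420,405) and (296,402), and the base corners are (257,139), (467,141), (454,523) and (254,522).

```bash
python3 - <<'E'
from h import *
w=np.load("w6.npz"); s=read_state()
q=lambda u,v,z:w_on(w,150+(u+.5)/3-.5,(v+.5)/2.6-.5,z)[:2]
for nm,pts,z in (("pad",[(299,150),(427,151),(420,405),(296,402)],40),("base",[(257,139),(467,141),(454,523),(254,522)],8)):
    a,b,c,d=P=[q(u,v,z) for u,v in pts]
    g=lambda v:np.degrees(np.arctan2(v[1],v[0])).round(2)
    print(nm,np.round(P,1).tolist(),"mean",np.mean(P,0).round(1),"yaw long",g(c-b),g(d-a),"yaw short",g(b-a)-90,g(c-d)-90)
# gripped plate front edge relative to TCP: use bottom edge and top edge rows at TCP z +9/+15
from scipy.spatial.transform import Rotation as R
p,Rm=s["position"],R.from_quat(s["ee_rot"]).as_matrix()
for row,dz in ((566,8.7),(577,14.7)):
    a,b=q(133,row,p[2]+dz),q(538 if dz<10 else 536,row,p[2]+dz)
    m=np.r_[(a+b)/2,p[2]+dz]; print("plate edge w",np.linalg.norm(a-b).round(1),"tool rel",(Rm.T@(m-p)).round(1))
E
```

```text
pad [[429.6, 220.2], [428.9, 269.1], [544.3, 268.9], [543.7, 220.1]] mean [486.6 244.6] yaw long -0.07 -0.03 yaw short 0.7800000000000011 -0.7000000000000028
base [[418.4, 201.2], [417.4, 289.1], [610.7, 289.8], [611.4, 200.1]] mean [514.5 245. ] yaw long 0.21 -0.32 yaw short 0.6500000000000057 0.4399999999999977
plate edge w 60.9 tool rel [23.7 -0.3 -8.7]
plate edge w 58.0 tool rel [ 24.1  -0.4 -14.7]
```

{"api": "servo_tool", "payload": {
  "rows": [
    [0.5, 2, 0, 0, 0, 0, 0.6],
    [0.5, 3.5, 0.5, 0, 0, 0, 0],
    [0.5, 3.5, 0.4, 2, 0, 0, 0],
    [0.5, 1.5, 0, 3, 0, 0, 0],
    [0.5, 0.5, 0, 4, 0, 0, 0],
    [0.5, 0, 0, 4, 0, 0, 0],
    [0.5, 0, 0, 3.5, 0, 0, 0],
    [0.5, 0, 0, 2, 0, 0, 0],
    [0.5, 0, 0, 0.5, 0, 0, 0],
    [0.5, 0, 0, 0, 0, 0, 0],
    [0.5, 0, 0, 0, 0, 0, 0]
  ]
}}

```text
clock: 10.45
position: [452.0, 246.4, 67.0]
ee_rot: [-0.002, 1.0, 0.001, 0.001]
contact_force: [0.5, -0.2, -2.4]
gripper_width: 58.2
```

```bash
python3 - <<'E'
from h import *
plan([450.6,245,32],0.2)
E
```

```text
now [452.  246.4  67. ] psi 0.24 tilt [-0.0025  0.0021 -1.    ] | turn 0.04 shift now-axes [ 0.15 -0.15  3.5 ] F [ 0.5 -0.2 -2.4] w 58.2 t 10.45
```

{"api": "servo_tool", "payload": {
  "rows": [
    [0.5, 0.15, -0.15, 1.5, 0, 0, 0],
    [0.5, 0, 0, 1.2, 0, 0, 0],
    [0.5, 0, 0, 0.4, 0, 0, 0],
    [0.5, 0, 0, 0.2, 0, 0, 0],
    [0.5, 0, 0, 0, 0, 0, 0],
    [0.5, 0, 0, 0, 0, 0, 0]
  ]
}}

```text
clock: 11.05
position: [450.0, 244.8, 32.7]
ee_rot: [-0.002, 1.0, 0.0, 0.0]
contact_force: [-0.6, -0.3, -3.6]
gripper_width: 58.3
```

```bash
python3 - <<'E'
from h import *
plan([450.6,245,32],0.2)
E
```

```text
now [450.  244.8  32.7] psi 0.25 tilt [-8.e-04  6.e-04 -1.e+00] | turn 0.05 shift now-axes [-0.06  0.02  0.07] F [-0.6 -0.3 -3.6] w 58.3 t 11.05
```

{"api": "servo_tool", "payload": {
  "rows": [
    [0.5, -0.06, 0, 0.05, 0, 0, 0],
    [0.5, 0, 0, 0.05, 0, 0, 0],
    [0.5, 0, 0, 0, 0, 0, 0]
  ]
}}

```text
clock: 11.35
position: [450.6, 244.8, 31.7]
ee_rot: [-0.002, 1.0, 0.0, 0.0]
contact_force: [0.3, 0.0, -1.5]
gripper_width: 58.1
```

{"api": "servo_tool", "payload": {
  "rows": [
    [0.5, 0, 0, 0.05, 0, 0, 0],
    [0.5, 0, 0, 0.0, 0, 0, 0]
  ]
}}

```text
clock: 11.55
position: [450.6, 244.8, 31.6]
ee_rot: [-0.002, 1.0, 0.0, 0.0]
contact_force: [-1.5, -0.5, 4.1]
gripper_width: 58.4
```

{"api": "servo_tool", "payload": {
  "rows": [
    [0.8, 0, 0, 0, 0, 0, 0],
    [1, 0, 0, 0, 0, 0, 0],
    [1, 0, 0, 0, 0, 0, 0],
    [1, 0, 0, -1, 0, 0, 0],
    [1, 0, 0, -4, 0, 0, 0],
    [1, 0, 0, -5, 0, 0, 0],
    [1, 0, 0, -5, 0, 0, 0],
    [1, 0, 0, -5, 0, 0, 0],
    [0.5, -4, 0, -2, 0, 0, 0],
    [0, -4, 0, 0, 0, 0, 0],
    [0, -2, 0, 0, 0, 0, 0],
    [0, 0, 0, 0, 0, 0, 0]
  ]
}}

```text
clock: 12.75
position: [552.0, 244.5, 250.6]
ee_rot: [-0.001, 1.0, -0.0, 0.0]
contact_force: [-1.5, 0.2, -0.1]
gripper_width: 27.9
```

```bash
cat >> h.py <<'E'
def chk(mask,w,z,c=(486.6,244.6)):
    r=wrect(w,mask,z); print("rect",r,"off",np.round([r[0]-c[0],r[1]-c[1]],1)); return r
E
python3 - <<'E'
from h import *
plan([643,-128,180],6.2)
w=get_image("wrist"); im=w["image"]; np.savez("w7.npz",mtx=w["mtx"],extrinsics=w["extrinsics"],image=im)
hsv=cv2.cvtColor(im,cv2.COLOR_RGB2HSV)
cv2.imwrite("pics/w7.png",cv2.resize(im[0:230,150:400],None,fx=3,fy=2.6,interpolation=cv2.INTER_CUBIC)[:,:,::-1])
E
```

```text
now [552.  244.5 250.6] psi 0.11 tilt [-2.e-04 -0.e+00 -1.e+00] | turn -6.09 shift now-axes [ -9.02 -37.27   7.07] F [-1.5  0.2 -0.1] w 27.9 t 12.75
```

View pics/w7.png

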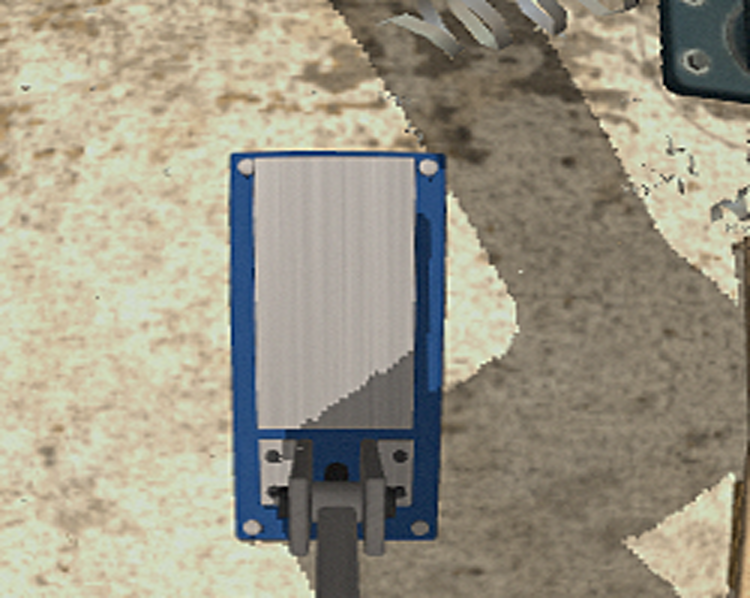

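The silver plate lies square on the pad and hides it, with corners at (254,157), (415,158), (414,430) and (255,428).

```bash
python3 - <<'E'
from h import *
w=np.load("w7.npz")
q=lambda u,v,z:w_on(w,150+(u+.5)/3-.5,(v+.5)/2.6-.5,z)[:2]
for nm,pts,z in (("plate",[(254,157),(415,158),(414,430),(255,428)],46),("base",[(231,153),(445,154),(437,541),(237,539)],8)):
    a,b,c,d=P=[q(u,v,z) for u,v in pts]
    g=lambda v:np.degrees(np.arctan2(v[1],v[0])).round(2)
    print(nm,np.round(P,1).tolist(),"mean",np.mean(P,0).round(1),"yaw long",g(c-b),g(d-a),"short",g(b-a)-90,g(c-d)-90)
E
```

```text
plate [[426.2, 214.0], [426.5, 273.7], [546.6, 274.7], [545.8, 213.5]] mean [486.3 244. ] yaw long 0.49 -0.25 short -0.3100000000000023 -0.7199999999999989
base [[417.8, 201.1], [418.1, 289.6], [612.2, 290.1], [611.3, 200.7]] mean [514.9 245.4] yaw long 0.16 -0.11 short -0.12999999999999545 -0.5799999999999983
```

{"api": "servo_tool", "payload": {
  "rows": [
    [0, 0, 0, 0, 0, 0, -6.1],
    [0, -0.5, -3, 0, 0, 0, 0],
    [0, -0.5, -4.5, 0, 0, 0, 0],
    [0, -0.5, -4.7, 0, 0, 0, 0],
    [0, -0.5, -4.7, 0, 0, 0, 0],
    [0, -0.5, -4.7, 0, 0, 0, 0],
    [0, -0.5, -4.7, 0, 0, 0, 0],
    [0, -1, -4.7, 0, 0, 0, 0],
    [0, -1, -4, 2, 0, 0, 0],
    [0, -1, -2.95, 3, 0, 0, 0],
    [0, 0, 0, 3, 0, 0, 0],
    [0, 0, 0, 3, 0, 0, 0]
  ]
}}

```text
clock: 14.0
position: [650.8, -126.3, 140.0]
ee_rot: [-0.054, 0.999, 0.0, -0.0]
contact_force: [0.4, -0.1, -0.3]
gripper_width: -0.1
```

{"api": "servo_tool", "payload": {
  "rows": [
    [0, 0, 0, 3, 0, 0, 0],
    [0, 0, 0, 2, 0, 0, 0],
    [0, 0, 0, 0.5, 0, 0, 0],
    [0, 0, 0, 0, 0, 0, 0],
    [0, 0, 0, 0, 0, 0, 0]
  ]
}}

```text
clock: 14.5
position: [652.5, -125.4, 87.6]
ee_rot: [-0.056, 0.998, -0.0, 0.001]
contact_force: [-0.1, -0.3, -0.0]
gripper_width: 0.3
```

```bash
python3 - <<'E'
from h import *
plan([652.5,-126.3,58.3],6.2)
w=get_image("wrist"); im=w["image"]
cv2.imwrite("pics/w8.png",cv2.resize(im,(768,576),interpolation=cv2.INTER_CUBIC)[:,:,::-1])
hsv=cv2.cvtColor(im,cv2.COLOR_RGB2HSV); H,S,V=[hsv[...,i].astype(int) for i in range(3)]
uu,vv=wproj(w,[632,-127,51]); print("expected rear edge px",uu,vv)
for c in (245,255,262,268): 
    col=hsv[150:250,c]; k=[i+150 for i in range(100) if col[i,2]>140 and col[i,1]>110]; print(c,max(k) if k else None)
for r in (140,165,225): print(r,''.join('%d,'%x for x in V[r,190:330:4]),'S',''.join('%d,'%x for x in S[r,190:330:4]))
print(wproj(w,read_state()["position"]-[0,0,11]))
E
```

```text
now [ 652.5 -125.4   87.6] psi 6.39 tilt [-2.6e-03 -7.0e-04 -1.0e+00] | turn 0.19 shift now-axes [ 0.02 -0.09  2.93] F [-0.1 -0.3 -0. ] w 0.3 t 14.5
expected rear edge px 263.2060010472934 194.93636172972163
245 193
255 193
262 194
268 194
140 104,235,234,224,45,225,225,226,226,228,224,222,222,227,221,221,221,222,225,226,221,226,223,224,219,224,225,222,221,225,229,114,234,235,128, S 186,7,8,24,170,154,154,155,156,151,158,156,155,154,155,157,157,156,160,153,155,157,156,154,155,155,154,159,157,158,157,25,5,8,18,
165 110,241,236,245,73,229,220,222,220,222,225,218,220,224,221,220,221,222,225,225,215,225,224,222,219,222,223,221,221,224,187,232,234,234,116, S 181,7,8,8,84,153,159,157,154,155,153,153,158,151,155,155,155,155,154,154,161,158,155,157,156,153,159,158,159,157,169,13,4,7,176,
225 232,107,235,230,220,63,112,110,113,114,110,112,109,114,108,111,112,111,109,108,111,109,111,114,110,111,109,113,107,112,203,229,230,108,109, S 29,176,7,8,31,158,162,167,160,163,172,162,175,154,172,165,168,161,168,168,168,166,156,157,162,163,171,147,157,164,24,8,7,177,154,
[262.02515613 246.03656463]
```

The numbers agree: the copper rear edge is at row 194 where expected, and the fingers are centred in the bay. I'll go down and push.

{"api": "servo_tool", "payload": {
  "rows": [
    [0, 0, -0.1, 1.3, 0, 0, 0.1],
    [0, 0, 0, 1.3, 0, 0, 0],
    [0, 0, 0, 0.25, 0, 0, 0],
    [0, 0, 0, 0, 0, 0, 0],
    [0, 0, 0, 0, 0, 0, 0]
  ]
}}

```text
clock: 15.05
position: [651.6, -126.7, 56.7]
ee_rot: [-0.054, 0.999, 0.0, -0.0]
contact_force: [0.2, -0.5, -0.2]
gripper_width: 0.4
```

```bash
python3 - <<'E'
from h import *
plan([652.5,-126.3,58.3],6.2)
E
```

```text
now [ 651.6 -126.7   56.7] psi 6.23 tilt [ 9.e-04  1.e-04 -1.e+00] | turn 0.03 shift now-axes [-0.09  0.03 -0.16] F [ 0.2 -0.5 -0.2] w 0.4 t 15.05
```

{"api": "servo_tool", "payload": {
  "rows": [
    [0, 0.5, 0, -0.15, 0, 0, 0],
    [0, 0.6, 0, 0, 0, 0, 0],
    [0, 0.7, 0, 0, 0, 0, 0],
    [0, 0.8, 0, 0, 0, 0, 0],
    [0, 0.8, 0, 0, 0, 0, 0],
    [0, 0.8, 0, 0, 0, 0, 0],
    [0, 0.8, 0, 0, 0, 0, 0],
    [0, 0.7, 0, 0, 0, 0, 0],
    [0, 0.5, 0, 0, 0, 0, 0],
    [0, 0.4, 0, 0, 0, 0, 0],
    [0, 0.2, 0, 0, 0, 0, 0],
    [0, 0, 0, 0, 0, 0, 0]
  ]
}}

```text
clock: 16.25
position: [583.9, -134.1, 58.9]
ee_rot: [-0.054, 0.999, -0.0, -0.0]
contact_force: [0.8, 0.1, -0.4]
gripper_width: -0.4
```

```bash
python3 - <<'E'
from h import *
plan([600,-130,58.3],6.2)
s=read_state()["position"]; c,n=np.cos(np.radians(6.2)),np.sin(np.radians(6.2))
print("TCP rack-x",(s[:2]-[581,-78.7])@[c,n],"y",(s[:2]-[581,-78.7])@[-n,c])
w=get_image("wrist"); im=w["image"]; hsv=cv2.cvtColor(im,cv2.COLOR_RGB2HSV)
m=((hsv[...,0]<16)&(hsv[...,1]>110)&(hsv[...,2]>160)).astype(np.uint8)
m[:,:195]=0;m[:,330:]=0
ls=[]
for col in range(212,310,8):
    k=np.where(m[150:260,col])[0]; ls.append((col,k.max()+150 if len(k) else None))
print(ls)
# rail front ends
for col in (186,188,190,334,336,338):
    k=np.where((hsv[:150,col,1]<30)&(hsv[:150,col,2]>215))[0]; print(col,k.min() if len(k) else None,V if False else "")
v=[x[1] for x in ls[1:-1]]
P=[w_on(w,cl,r+.5,51)[:2] for cl,r in ls[1:-1]]; M=np.mean(P,0)
print("rear rack-x",(M-[581,-78.7])@[c,n],"overhang",120-90-(M-[581,-78.7])@[c,n])
E
```

```text
now [ 583.9 -134.1   58.9] psi 6.23 tilt [ 5.e-04  0.e+00 -1.e+00] | turn 0.03 shift now-axes [-1.64  0.24  0.06] F [ 0.8  0.1 -0.4] w -0.4 t 16.25
TCP rack-x -3.0673636480198203 y -55.41753879714353
[(212, np.int64(228)), (220, np.int64(228)), (228, np.int64(228)), (236, np.int64(228)), (244, np.int64(228)), (252, np.int64(228)), (260, np.int64(228)), (268, np.int64(229)), (276, np.int64(229)), (284, np.int64(228)), (292, np.int64(228)), (300, np.int64(228)), (308, np.int64(228))]
186 41 
188 40 
190 41 
334 15 
336 0 
338 0 
rear rack-x -14.351299836506717 overhang 44.35129983650672
```

{"api": "servo_tool", "payload": {
  "rows": [
    [0, 0.1, 0, 0, 0, 0, 0],
    [0, 0, 0, 0, 0, 0, 0],
    [0, -0.4, 0, 0, 0, 0, 0],
    [0, 0, 0, -2, 0, 0, 0],
    [0.5, 0, 0, -4, 0, 0, 0],
    [1, 3.1, 0, 0, 0, 0, 0],
    [1, 4, 0, 0, 0, 0, 0],
    [1, 3.9, 0, 0, 0, 0, 0],
    [1, 0, 0, 0, 0, 0, 0],
    [1, 0, 0, 0, 0, 0, 0]
  ]
}}

```text
clock: 17.3
position: [477.8, -145.9, 119.4]
ee_rot: [-0.054, 0.999, -0.0, 0.0]
contact_force: [1.2, -0.7, -0.1]
gripper_width: 84.6
```

```bash
python3 - <<'E'
from h import *
plan([477.1,-145.5,36.2],6.2)
E
```

```text
now [ 477.8 -145.9  119.4] psi 6.24 tilt [-7.e-04 -4.e-04 -1.e+00] | turn 0.04 shift now-axes [0.07 0.05 8.32] F [ 1.2 -0.7 -0.1] w 84.6 t 17.3
```

{"api": "servo_tool", "payload": {
  "rows": [
    [1, 0.05, 0.05, 4, 0, 0, 0],
    [1, 0, 0, 3, 0, 0, 0],
    [1, 0, 0, 1.3, 0, 0, 0],
    [1, 0, 0, 0, 0, 0, 0],
    [0.6, 0, 0, 0, 0, 0, 0],
    [0.6, 0, 0, 0, 0, 0, 0],
    [0.6, 0, 0, 0, 0, 0, 0],
    [0.6, 0, 0, 0, 0, 0, 0],
    [0.6, 0, 0, 0, 0, 0, 0]
  ]
}}

```text
clock: 18.2
position: [478.8, -145.2, 37.0]
ee_rot: [-0.055, 0.999, -0.0, 0.002]
contact_force: [0.5, 0.8, 4.7]
gripper_width: 58.7
```

```bash
cat > edge.py <<'E'
from h import *
from scipy.spatial.transform import Rotation as R
plan([477.1,-145.5,36.2],6.2)
w=get_image("wrist"); im=w["image"]; s=read_state()
hsv=cv2.cvtColor(im,cv2.COLOR_RGB2HSV); m=((hsv[...,0]<16)&(hsv[...,1]>120)).astype(np.uint8); m[:180]=0; m[330:]=0
n,l,st,_=cv2.connectedComponentsWithStats(m); 
i=l[280,260]; b=l==i; print("blob",st[i])
for r in range(st[i][1],st[i][1]+8): k=np.where(b[r])[0]; print(r,k.min(),k.max(),im[r,260])
p,Rm=s["position"],R.from_quat(s["ee_rot"]).as_matrix()
r0=st[i][1]; k=np.where(b[r0+2])[0]
a,c=[w_on(w,u,r0-.2,p[2]+8.7) for u in (k.min()-.5,k.max()+.5)]
print("w",np.linalg.norm(a-c),"rel",(Rm.T@((a+c)/2-p)).round(1))
E
python3 edge.py
```

```text
now [ 478.8 -145.2   37. ] psi 6.27 tilt [-3.8e-03 -6.0e-04 -1.0e+00] | turn 0.07 shift now-axes [ 0.18 -0.01  0.08] F [0.5 0.8 4.7] w 58.7 t 18.2
blob [  193   215   136   115 13945]
215 195 326 [78 35 19]
216 195 327 [94 50 34]
217 194 328 [90 52 35]
218 193 328 [95 57 37]
219 193 328 [152  87  56]
220 193 328 [158  90  57]
221 193 328 [159  92  59]
222 193 328 [157  91  61]
w 60.91372735489022 rel [25.1 -0.6 -8.8]
```

{"api": "servo_tool", "payload": {
  "rows": [
    [0.5, 0, 0, -0.5, 0, 0, 0],
    [0.5, 0, 0, -1, 0, 0, 0],
    [0.5, 0, 0, -3, 0, 0, 0],
    [0.5, 0, 0, -4, 0, 0, 1.5],
    [0.5, 0, 0, -4, 0, 0, 1.5],
    [0.5, 0, 0, -4, 0, 0, 1.5],
    [0.5, 0, 2, -3, 0, 0, 1.6],
    [0.5, 0.4, 4, -1, 0, 0, 0],
    [0.5, 0.4, 4.5, 0, 0, 0, 0],
    [0.5, 0.4, 4.5, 0, 0, 0, 0],
    [0.5, 0.4, 4.5, 0, 0, 0, 0],
    [0.5, 0.4, 4.5, 0, 0, 0, 0]
  ]
}}

```text
clock: 19.45
position: [454.5, 95.8, 240.7]
ee_rot: [-0.001, 1.0, -0.0, -0.001]
contact_force: [0.5, -0.6, -2.2]
gripper_width: 58.5
```

{"api": "servo_tool", "payload": {
  "rows": [
    [0.5, 0.5, 4.5, 0, 0, 0, 0],
    [0.5, 0, 4.5, 0, 0, 0, 0],
    [0.5, 0, 3.5, 0, 0, 0, 0],
    [0.5, 0, 2, 0, 0, 0, 0],
    [0.5, 0, 0.5, 0, 0, 0, 0],
    [0.5, 0, 0, 0, 0, 0, 0],
    [0.5, 0, 0, 0, 0, 0, 0]
  ]
}}

```text
clock: 20.15
position: [450.5, 243.4, 240.6]
ee_rot: [-0.001, 1.0, -0.001, -0.001]
contact_force: [-0.4, -0.5, -2.1]
gripper_width: 58.1
```

```bash
sed -i 's/^plan.*/plan([450,245,38],0.1)/' edge.py; python3 edge.py; python3 - <<'E'
from h import *
w=get_image("wrist"); cv2.imwrite("pics/w9.png",cv2.resize(w["image"],(768,576),interpolation=cv2.INTER_CUBIC)[:,:,::-1])
E
```

```text
now [450.5 243.4 240.6] psi 0.07 tilt [ 0.0012 -0.001  -1.    ] | turn -0.03 shift now-axes [2.000e-02 1.800e-01 2.026e+01] F [-0.4 -0.5 -2.1] w 58.1 t 20.15
blob [  193   215   136   115 13869]
215 195 326 [56 25 10]
216 195 327 [68 38 25]
217 194 327 [65 37 26]
218 194 328 [65 36 23]
219 193 328 [90 53 36]
220 193 328 [113  64  43]
221 193 328 [130  75  49]
222 193 328 [123  68  46]
w 60.42943681428775 rel [25.1 -0.7 -8.7]
```

{"api": "servo_tool", "payload": {
  "rows": [
    [0.5, -0.1, 0.17, 2, 0, 0, 0],
    [0.5, 0, 0, 4, 0, 0, 0],
    [0.5, 0, 0, 4, 0, 0, 0],
    [0.5, 0, 0, 4, 0, 0, 0],
    [0.5, 0, 0, 2.5, 0, 0, 0],
    [0.5, 0, 0, 1.3, 0, 0, 0],
    [0.5, 0, 0, 0.7, 0, 0, 0],
    [0.5, 0, 0, 0, 0, 0, 0],
    [0.5, 0, 0, 0, 0, 0, 0]
  ]
}}

```text
clock: 21.15
position: [452.5, 246.5, 56.7]
ee_rot: [-0.001, 1.0, 0.001, 0.001]
contact_force: [0.8, -0.7, -1.6]
gripper_width: 58.4
```

```bash
python3 - <<'E'
from h import *
plan([451.4,245.1,38],0.1)
E
```

```text
now [452.5 246.5  56.7] psi 0.12 tilt [-0.0014  0.0011 -1.    ] | turn 0.02 shift now-axes [ 0.12 -0.15  1.87] F [ 0.8 -0.7 -1.6] w 58.4 t 21.15
```

{"api": "servo_tool", "payload": {
  "rows": [
    [0.5, 0.07, -0.13, 1.0, 0, 0, 0],
    [0.5, 0, 0, 0.5, 0, 0, 0],
    [0.5, 0, 0, 0.15, 0, 0, 0],
    [0.5, 0, 0, 0, 0, 0, 0],
    [0.5, 0, 0, 0, 0, 0, 0]
  ]
}}

```text
clock: 21.65
position: [453.6, 245.9, 49.5]
ee_rot: [-0.003, 1.0, 0.0, 0.003]
contact_force: [-15.0, -7.4, 60.8]
gripper_width: 58.5
```

```bash
python3 - <<'E'
from h import *
plan([451.4,245.1,38],0.1)
E
```

```text
now [453.6 245.9  49.5] psi 0.39 tilt [-6.7e-03  8.0e-04 -1.0e+00] | turn 0.29 shift now-axes [ 0.23 -0.08  1.15] F [-15.   -7.4  60.8] w 58.5 t 21.65
```

The fingertips hit something at TCP z≈49.5. With the opening at 58 mm the tips reach about 11 mm below the copper plate, so they landed on the silver plate's edge. I'll raise, look, and regrip the copper higher.

{"api": "servo_tool", "payload": {
  "rows": [
    [0.5, 0, 0, -1, 0, 0, 0],
    [0.5, 0, 0, -2, 0, 0, 0],
    [0.5, 0, 0, -4, 0, 0, 0],
    [0.5, 2, 0, -4, 0, 0, 0],
    [0.5, 0, 0, 0, 0, 0, 0],
    [0.5, 0, 0, 0, 0, 0, 0]
  ]
}}

```text
clock: 22.25
position: [431.1, 245.4, 150.7]
ee_rot: [-0.001, 1.0, 0.002, 0.001]
contact_force: [-0.2, -0.3, -3.0]
gripper_width: 58.5
```

```bash
sed -i 's/^plan.*/plan([412,245,49],0.1)/' edge.py; python3 edge.py; python3 - <<'E'
from h import *
t=get_image("top"); im=t["image"]; np.savez("t10.npz",mtx=t["mtx"],extrinsics=t["extrinsics"],image=im)
hsv=cv2.cvtColor(im,cv2.COLOR_RGB2HSV)
b=((hsv[...,0]>100)&(hsv[...,0]<125)&(hsv[...,1]>90)); print("blue",b[140:230,140:200].sum())
s=get_image("scene"); a=cv2.resize(s["image"][130:230,140:240],None,fx=4,fy=4,interpolation=cv2.INTER_CUBIC); c=cv2.resize(im[130:230,130:230],None,fx=4,fy=4,interpolation=cv2.INTER_CUBIC)
cv2.imwrite("pics/b10.png",np.hstack([c,a])[:,:,::-1])
E
```

```text
now [431.1 245.4 150.7] psi 0.15 tilt [-0.0023  0.0032 -1.    ] | turn 0.05 shift now-axes [ 1.94 -0.07 10.17] F [-0.2 -0.3 -3. ] w 58.5 t 22.25
blob [  193   215   137   115 13867]
215 195 326 [48 12  0]
216 195 327 [63 36 23]
217 194 327 [65 38 26]
218 193 328 [62 38 26]
219 193 328 [94 57 40]
220 193 329 [108  59  34]
221 193 328 [128  74  47]
222 193 329 [128  78  53]
w 61.12578468179497 rel [24.1 -0.2 -8.7]
blue 183
```

View pics/b10.png

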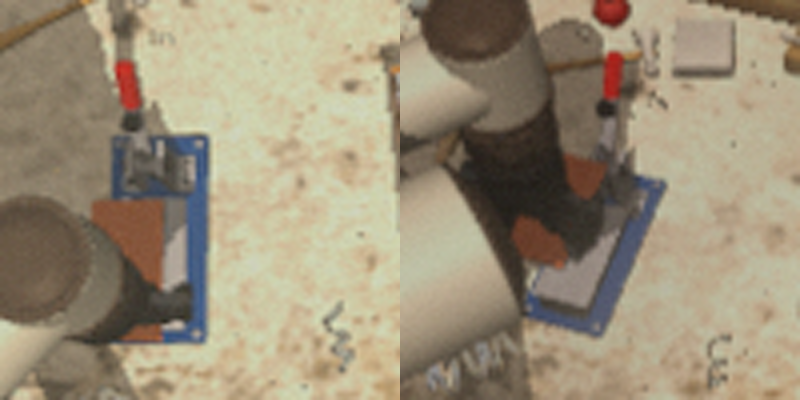

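Both plates are intact: copper is held, and silver is on the pad with its right side visible. I'll go back and measure the silver again from the earlier viewpoint before stacking.

{"api": "servo_tool", "payload": {
  "rows": [
    [0.5, 0, 0, -4, 0, 0, 0],
    [0.5, 0, 0, -4, 0, 0, 0],
    [0.5, -3, 0, -2.5, 0, 0, 0],
    [0.5, -4, 0, 0, 0, 0, 0],
    [0.5, -4, 0, 0, 0, 0, 0],
    [0.5, -1.5, 0, 0, 0, 0, 0],
    [0.5, 0, 0, 0, 0, 0, 0],
    [0.5, 0, 0, 0, 0, 0, 0],
    [0.5, 0, 0, 0, 0, 0, 0]
  ]
}}

```text
clock: 23.3
position: [555.3, 245.2, 253.3]
ee_rot: [-0.001, 1.0, -0.001, -0.001]
contact_force: [0.1, -0.4, -2.4]
gripper_width: 58.4
```

```bash
cat > jigchk.py <<'E'
from h import *
def edges(w,z,c=(486.5,244.6),half=(60,30)):
    """edges of the plate on the jig: steepest gradient along short scans on plane z, robust line fits"""
    g=cv2.GaussianBlur(w["image"],(3,3),0).astype(np.float32)
    def scan(p,d):
        ts=np.arange(-9,9.1,.5); uv=np.array([wproj(w,[*(np.array(p)+d*np.array(t)),z]) for t in ts],np.float32)
        v=cv2.remap(g,uv[None,:,0],uv[None,:,1],cv2.INTER_LINEAR)[0]
        k=np.linalg.norm(v[4:]-v[:-4],axis=1); i=k.argmax(); return ts[i+2]
    for nm,base,d,ax in (("front",(c[0]-half[0],c[1]),np.array([1.,0]),1),("rear",(c[0]+half[0],c[1]),np.array([1.,0]),1),("left",(c[0],c[1]+half[1]),np.array([0,1.]),0),("right",(c[0],c[1]-half[1]),np.array([0,1.]),0)):
        o=np.linspace(-.8,.8,13)*half[ax]; t=[]
        for q in o:
            p=np.array(base,float); p[ax]+=q; t.append(scan(p,d))
        t=np.array(t); m=np.abs(t-np.median(t))<2.5; f=np.polyfit(o[m],t[m],1)
        print(nm,"pos",round(base[1-ax]+f[1],1),"slope deg",round(np.degrees(f[0]),2),"n",m.sum(),t)
E
python3 - <<'E'
from jigchk import *
plan([412,245,49],0.1)
w=get_image("wrist"); np.savez("w11.npz",mtx=w["mtx"],extrinsics=w["extrinsics"],image=w["image"])
print("before"); edges(np.load("w7.npz"),46); print("now"); edges(w,46)
E
```

```text
now [555.3 245.2 253.3] psi 0.15 tilt [ 0.0019 -0.0012 -1.    ] | turn 0.05 shift now-axes [14.29  0.05 20.46] F [ 0.1 -0.4 -2.4] w 58.4 t 23.3
before
front pos 423.5 slope deg 0.83 n 11 [-3.  -3.5 -3.5 -3.5 -3.  -3.  -3.  -3.  -3.   0.  -3.   0.  -2.5]
rear pos 546.3 slope deg -0.2 n 12 [ 0.   0.   0.  -1.  -4.5  0.   0.  -0.5 -0.5  0.  -0.5 -0.5  0. ]
left pos 273.8 slope deg 0.16 n 13 [-1.  -1.  -1.  -1.  -1.  -0.5 -0.5 -0.5 -0.5 -1.  -1.  -1.  -0.5]
right pos 213.9 slope deg 0.35 n 13 [-1.  -1.  -1.  -1.  -0.5  0.  -1.  -1.   0.  -0.5 -0.5 -0.5 -0.5]
now
front pos 424.0 slope deg 0.0 n 11 [-2.5 -2.5 -2.5 -2.5 -2.5 -2.5 -2.5 -2.5 -2.5  0.  -2.5  0.  -2.5]
rear pos 546.0 slope deg 0.08 n 13 [-0.5 -0.5 -0.5 -0.5 -1.  -0.5 -0.5 -0.5 -0.5 -0.5 -0.5 -0.5 -0.5]
left pos 273.7 slope deg 0.57 n 13 [-1.5 -1.5 -1.  -1.  -1.  -1.  -1.  -1.  -1.  -0.5 -0.5 -0.5 -0.5]
right pos 213.9 slope deg 0.22 n 13 [-0.5 -1.  -1.  -1.  -1.  -0.5 -0.5 -1.  -1.  -0.5 -0.5 -0.5 -0.5]
```

The silver hasn't moved: its edges agree with the earlier measurement within 0.5 mm. I'll set the copper on it about 40 mm towards the robot, so the fingers clear the silver's front end. Then I'll regrip with the tips inside the copper's thickness.

{"api": "servo_tool", "payload": {
  "rows": [
    [0.5, 2, 0, 0, 0, 0, 0],
    [0.5, 4, 0, 0, 0, 0, 0],
    [0.5, 4, 0, 0, 0, 0, 0],
    [0.5, 3, 0, 2, 0, 0, 0],
    [0.5, 1.4, -0.08, 4, 0, 0, 0],
    [0.5, 0, 0, 4, 0, 0, 0],
    [0.5, 0, 0, 4, 0, 0, 0],
    [0.5, 0, 0, 3, 0, 0, 0],
    [0.5, 0, 0, 2, 0, 0, 0],
    [0.5, 0, 0, 0, 0, 0, 0],
    [0.5, 0, 0, 0, 0, 0, 0]
  ]
}}

```text
clock: 24.45
position: [412.3, 244.8, 65.2]
ee_rot: [-0.002, 1.0, 0.0, 0.001]
contact_force: [0.9, 0.2, -1.8]
gripper_width: 58.3
```

{"api": "servo_tool", "payload": {
  "rows": [
    [0.5, 0, 0, 0.5, 0, 0, 0],
    [0.5, 0, 0, 0.5, 0, 0, 0],
    [0.5, 0, 0, 0, 0, 0, 0],
    [0.5, 0, 0, 0, 0, 0, 0]
  ]
}}

```text
clock: 24.85
position: [412.3, 244.3, 54.6]
ee_rot: [-0.001, 1.0, 0.0, 0.0]
contact_force: [0.4, 0.2, -1.0]
gripper_width: 58.5
```

```bash
python3 - <<'E'
from h import *
plan([411.5,244.4,38],0.1)
E
```

```text
now [412.3 244.3  54.6] psi 0.14 tilt [-4.e-04  4.e-04 -1.e+00] | turn 0.04 shift now-axes [0.08 0.01 1.66] F [ 0.4  0.2 -1. ] w 58.5 t 24.85
```

{"api": "servo_tool", "payload": {
  "rows": [
    [0.5, 0.08, 0, 0.5, 0, 0, 0],
    [0.5, 0, 0, 0.5, 0, 0, 0],
    [0.5, 0, 0, 0.3, 0, 0, 0],
    [0.5, 0, 0, 0.15, 0, 0, 0],
    [0.5, 0, 0, 0, 0, 0, 0]
  ]
}}

```text
clock: 25.35
position: [411.3, 244.1, 39.4]
ee_rot: [-0.001, 1.0, -0.0, -0.0]
contact_force: [0.2, -0.1, -2.5]
gripper_width: 58.5
```

{"api": "servo_tool", "payload": {
  "rows": [
    [0.5, 0, 0, 0.1, 0, 0, 0],
    [0.5, 0, 0, 0, 0, 0, 0]
  ]
}}

```text
clock: 25.55
position: [411.5, 244.3, 38.9]
ee_rot: [-0.001, 1.0, 0.0, 0.0]
contact_force: [-0.0, 0.0, -2.1]
gripper_width: 58.2
```

{"api": "servo_tool", "payload": {
  "rows": [
    [0.5, 0, 0, 0.08, 0, 0, 0],
    [0.5, 0, 0, 0, 0, 0, 0]
  ]
}}

```text
clock: 25.75
position: [411.5, 244.3, 38.2]
ee_rot: [-0.001, 1.0, 0.0, 0.0]
contact_force: [-0.4, -0.3, -0.8]
gripper_width: 58.2
```

{"api": "servo_tool", "payload": {
  "rows": [
    [0.5, 0, 0, 0.06, 0, 0, 0],
    [0.5, 0, 0, 0, 0, 0, 0]
  ]
}}

```text
clock: 25.95
position: [411.5, 244.3, 38.1]
ee_rot: [-0.001, 1.0, 0.0, 0.0]
contact_force: [-2.1, 0.7, 4.3]
gripper_width: 58.6
```

{"api": "servo_tool", "payload": {
  "rows": [
    [0.8, 0, 0, 0, 0, 0, 0],
    [1, 0, 0, 0, 0, 0, 0],
    [1, 0, 0, 0, 0, 0, 0],
    [1, 0, 0, -1, 0, 0, 0],
    [1, 0, 0, -2.5, 0, 0, 0],
    [1, -1.5, 0, 0, 0, 0, 0],
    [1, -1.4, 0, 0, 0, 0, 0],
    [1, 0, 0, 0, 0, 0, 0],
    [1, 0, 0, 0, 0, 0, 0]
  ]
}}

```text
clock: 26.85
position: [440.2, 243.8, 72.0]
ee_rot: [-0.001, 1.0, -0.0, -0.001]
contact_force: [-0.8, -0.1, 0.0]
gripper_width: 85.4
```

```bash
sed -i 's/^plan.*/plan([440,244.3,51],0.1)/' edge.py; python3 edge.py
```

```text
now [440.2 243.8  72. ] psi 0.07 tilt [ 1.1e-03 -9.0e-04 -1.0e+00] | turn -0.03 shift now-axes [0.02 0.06 2.1 ] F [-0.8 -0.1  0. ] w 85.4 t 26.85
blob [  207   180   112   146 14709]
180 207 318 [180 103  66]
181 207 317 [180 104  68]
182 207 317 [179 102  66]
183 207 317 [180 106  68]
184 207 317 [181 107  66]
185 207 317 [180 106  69]
186 207 317 [177 101  62]
187 207 317 [181 104  68]
w 48.07307621520905 rel [40.8 -0.1 -8.6]
```

{"api": "servo_tool", "payload": {
  "rows": [
    [1, 0, 0, 1.5, 0, 0, 0],
    [1, 0, 0, 0.6, 0, 0, 0],
    [1, 0, 0, 0, 0, 0, 0],
    [1, 0, 0, 0, 0, 0, 0]
  ]
}}

```text
clock: 27.3
position: [440.2, 244.2, 51.4]
ee_rot: [-0.001, 1.0, -0.0, -0.0]
contact_force: [-0.7, 0.0, -0.2]
gripper_width: 85.5
```

```bash
python3 - <<'E'
from h import *
plan([440,244.3,51],0.1)
E
```

```text
now [440.2 244.2  51.4] psi 0.16 tilt [ 4.e-04 -6.e-04 -1.e+00] | turn 0.06 shift now-axes [0.02 0.01 0.04] F [-0.7  0.  -0.2] w 85.5 t 27.3
```

{"api": "servo_tool", "payload": {
  "rows": [
    [0.75, 0, 0, 0, 0, 0, 0],
    [0.72, 0, 0, 0, 0, 0, 0],
    [0.6, 0, 0, 0, 0, 0, 0],
    [0.5, 0, 0, 0, 0, 0, 0],
    [0.5, 0, 0, 0, 0, 0, 0],
    [0.5, 0, 0, 0, 0, 0, 0]
  ]
}}

```text
clock: 27.9
position: [440.6, 244.5, 52.5]
ee_rot: [-0.001, 1.0, 0.0, 0.0]
contact_force: [-2.1, 0.0, 5.1]
gripper_width: 57.5
```

{"api": "servo_tool", "payload": {
  "rows": [
    [0.5, 0, 0, -0.2, 0, 0, 0],
    [0.5, 0, 0, -0.2, 0, 0, 0],
    [0.5, 0, 0, -0.2, 0, 0, 0],
    [0.5, 0, 0, 0, 0, 0, 0]
  ]
}}

```text
clock: 28.3
position: [440.4, 244.3, 57.5]
ee_rot: [-0.001, 1.0, 0.0, 0.0]
contact_force: [-0.1, -0.4, -2.8]
gripper_width: 57.3
```

```bash
python3 - <<'E'
from h import *
from scipy.spatial.transform import Rotation as R
plan([480,244.3,52],0.1)
w=get_image("wrist"); im=w["image"]; s=read_state(); hsv=cv2.cvtColor(im,cv2.COLOR_RGB2HSV)
cv2.imwrite("pics/w12.png",cv2.resize(im,(768,576))[:,:,::-1])
m=((hsv[...,0]<16)&(hsv[...,1]>110)).astype(np.uint8); m[:, :180]=0; m[:,345:]=0; m[:100]=0
n,l,st,_=cv2.connectedComponentsWithStats(m); i=1+st[1:,4].argmax(); print(st[i])
r0=st[i][1]; b=l==i
for r in range(r0,r0+10): k=np.where(b[r])[0]; print(r,k.min(),k.max(),len(k),im[r,260])
p,Rm=s["position"],R.from_quat(s["ee_rot"]).as_matrix()
for dz,dr in ((-5,1),(1,4)):
    k=np.where(b[r0+dr])[0]; a,c=[w_on(w,u,r0+dr-.5,p[2]+dz-0.4) for u in (k.min()-.5,k.max()+.5)]
    print("w",np.linalg.norm(a-c),"rel",(Rm.T@((a+c)/2-p)).round(1))
E
```

```text
now [440.4 244.3  57.5] psi 0.14 tilt [-1.e-04  1.e-04 -1.e+00] | turn 0.04 shift now-axes [-3.96 -0.01  0.55] F [-0.1 -0.4 -2.8] w 57.3 t 28.3
[  196   145   131   183 21230]
145 218 293 73 [107  71  51]
146 198 324 127 [155  87  56]
147 196 325 130 [179 103  66]
148 196 326 131 [185 105  70]
149 196 326 131 [187 109  71]
150 196 326 131 [188 110  72]
151 196 326 131 [184 104  68]
152 196 326 131 [183 103  68]
153 196 326 131 [185 105  69]
154 196 326 131 [189 109  73]
w 59.91559998147993 rel [54.3 -0.5  5.4]
w 59.2776486079601 rel [53.7 -0.5 -0.6]
```

Copper is held (weight about 2.8 N) and its front edge is 54 mm ahead of the TCP as expected. I'll move it 40 mm forward over the silver.

{"api": "servo_tool", "payload": {
  "rows": [
    [0.5, -0.5, 0, 0, 0, 0, 0],
    [0.5, -1, 0, 0, 0, 0, 0],
    [0.5, -1, 0, 0, 0, 0, 0],
    [0.5, -1, 0, 0, 0, 0, 0],
    [0.5, -0.4, 0, 0, 0, 0, 0],
    [0.5, -0.1, 0, 0, 0, 0, 0],
    [0.5, 0, 0, 0, 0, 0, 0],
    [0.5, 0, 0, 0, 0, 0, 0]
  ]
}}

```text
clock: 29.15
position: [480.0, 244.1, 57.3]
ee_rot: [-0.001, 1.0, -0.0, -0.0]
contact_force: [0.6, 0.1, -2.3]
gripper_width: 57.7
```

```bash
python3 - <<'E'
from h import *
plan([480.3,244.5,52.5],0.1)
E
```

```text
now [480.  244.1  57.3] psi 0.13 tilt [ 5.e-04 -3.e-04 -1.e+00] | turn 0.03 shift now-axes [-0.03  0.04  0.48] F [ 0.6  0.1 -2.3] w 57.7 t 29.15
```

{"api": "servo_tool", "payload": {
  "rows": [
    [0.5, -0.03, 0.03, 0.2, 0, 0, 0],
    [0.5, 0, 0, 0.15, 0, 0, 0],
    [0.5, 0, 0, 0.05, 0, 0, 0],
    [0.5, 0, 0, 0, 0, 0, 0],
    [0.5, 0, 0, 0, 0, 0, 0]
  ]
}}

```text
clock: 29.65
position: [480.6, 244.7, 53.4]
ee_rot: [-0.001, 1.0, -0.0, 0.0]
contact_force: [0.1, -0.1, -1.4]
gripper_width: 58.1
```

{"api": "servo_tool", "payload": {
  "rows": [
    [0.5, 0, 0, 0.05, 0, 0, 0],
    [0.5, 0, 0, 0, 0, 0, 0]
  ]
}}

```text
clock: 29.85
position: [480.6, 244.6, 52.9]
ee_rot: [-0.001, 1.0, -0.0, -0.0]
contact_force: [0.5, -0.2, -2.0]
gripper_width: 57.4
```

{"api": "servo_tool", "payload": {
  "rows": [
    [0.5, 0, 0, 0.05, 0, 0, 0],
    [0.5, 0, 0, 0, 0, 0, 0]
  ]
}}

```text
clock: 30.05
position: [480.7, 244.7, 52.7]
ee_rot: [-0.001, 1.0, 0.0, 0.0]
contact_force: [-1.0, 0.4, 0.0]
gripper_width: 57.8
```

{"api": "servo_tool", "payload": {
  "rows": [
    [0.5, 0, 0, 0.05, 0, 0, 0],
    [0.5, 0, 0, 0, 0, 0, 0]
  ]
}}

```text
clock: 30.25
position: [480.8, 244.7, 52.5]
ee_rot: [-0.001, 1.0, 0.0, 0.0]
contact_force: [-1.3, -1.2, 5.2]
gripper_width: 57.7
```

{"api": "servo_tool", "payload": {
  "rows": [
    [0.75, 0, 0, 0, 0, 0, 0],
    [1, 0, 0, 0, 0, 0, 0],
    [1, 0, 0, 0, 0, 0, 0],
    [1, 0, 0, -1, 0, 0, 0],
    [1, 0, 0, -4, 0, 0, 0],
    [1, 0, 0, -5, 0, 0, 0],
    [1, 0, 0, -5, 0, 0, 0],
    [0.5, 0, 0, -4, 0, 0, 0],
    [0, -3, 0, -1, 0, 0, 0],
    [0, -4, 0, 0, 0, 0, 0],
    [0, 0, 0, 0, 0, 0, 0],
    [0, 0, 0, 0, 0, 0, 0]
  ]
}}

```text
clock: 31.45
position: [550.7, 244.4, 251.5]
ee_rot: [-0.001, 1.0, -0.0, -0.001]
contact_force: [-1.1, 0.2, -0.6]
gripper_width: 12.5
```

```bash
python3 - <<'E'
from jigchk import *
plan([655,244.6,190],0.1)
w=get_image("wrist"); np.savez("w13.npz",mtx=w["mtx"],extrinsics=w["extrinsics"],image=w["image"])
edges(w,52)
im=w["image"]; a=im[20:180,190:350]; cv2.imwrite("pics/w13.png",cv2.resize(a,None,fx=3.6,fy=3.6,interpolation=cv2.INTER_CUBIC)[:,:,::-1])
# lever in the top view: red blob, ends cast onto the jig's mid-plane y=244.7
t=get_image("top"); hsv=cv2.cvtColor(t["image"],cv2.COLOR_RGB2HSV)
m=(((hsv[...,0]<6)|(hsv[...,0]>174))&(hsv[...,1]>150)).astype(np.uint8); m[:125]=0; m[200:]=0; m[:,:140]=0; m[:,190:]=0
v,u=np.where(m); print("red px",len(v))
for k in (v.argmin(),v.argmax()):
    o,r=ray(t,u[v==v[k]].mean(),v[k]); q=o+r*(244.7-o[1])/r[1]; print((u[k],v[k]),q.round(0), "at z186:",on_plane(t,u[v==v[k]].mean(),v[k],186).round(1))
print("expected tip px",proj(t,[486.5+147,244.7,186]),"grip start",proj(t,[486.5+85+82*np.sin(.5),244.7,72+82*np.cos(.5)]))
E
```

```text
now [550.7 244.4 251.5] psi 0.07 tilt [ 1.1e-03 -5.0e-04 -1.0e+00] | turn -0.03 shift now-axes [-1.043e+01  1.000e-02  6.140e+00] F [-1.1  0.2 -0.6] w 12.5 t 31.45
front pos 424.7 slope deg 0.79 n 13 [-2. -2. -2. -2. -2. -2. -2. -2. -2. -2. -2.  0. -2.]
rear pos 545.8 slope deg 0.35 n 13 [-0.5 -1.  -0.5 -1.  -0.5 -1.  -1.  -0.5 -0.5 -0.5 -0.5 -0.5 -0.5]
left pos 273.6 slope deg 0.12 n 13 [-1.5 -1.  -1.  -1.  -1.  -1.  -1.  -1.  -1.  -1.  -1.  -1.  -1. ]
right pos 213.8 slope deg -0.02 n 13 [-0.5 -0.5 -1.  -1.  -1.  -0.5 -1.  -1.  -1.  -1.  -1.  -0.5 -0.5]
red px 35
(np.int64(160), np.int64(145)) [634. 245. 200.] at z186: [637.5 247.5 186. ]
(np.int64(161), np.int64(156)) [607. 245. 155.] at z186: [599.8 238.5 186. ]
expected tip px [160.81823714 146.1566014 ] grip start [163.1212733  155.59641525]
```

View pics/w13.png

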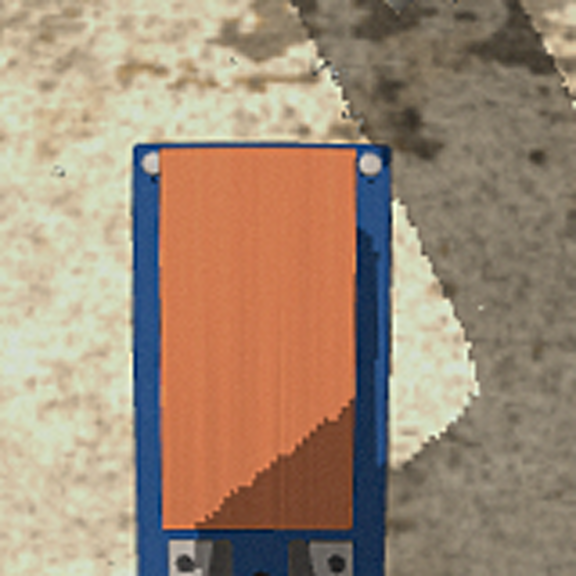

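The copper lies flush on the silver with its edges on the same lines, and the lever is where expected, with its tip near (634,245,186). I'll go behind the grip with the fingers shut and pull it over.

{"api": "servo_tool", "payload": {
  "rows": [
    [0, -2, 0, -0.5, 0, 0, 0],
    [0, -4, 0, 0, 0, 0, 0],
    [0, -4, 0, 0, 0, 0, 0],
    [0, -2.7, 0, 0, 0, 0, 0],
    [0, 0, 0, 0, 0, 0, 0],
    [0, 0, 0, 2.5, 0, 0, 0],
    [0, 0, 0, 3, 0, 0, 0],
    [0, 0, 0, 2.3, 0, 0, 0],
    [0, 0, 0, 0, 0, 0, 0],
    [0, 0, 0, 0, 0, 0, 0]
  ]
}}

```text
clock: 32.55
position: [677.1, 245.4, 180.0]
ee_rot: [-0.002, 1.0, -0.0, 0.0]
contact_force: [1.0, -1.1, 1.4]
gripper_width: 0.1
```

{"api": "servo_tool", "payload": {
  "rows": [
    [0, 0.7, 0, 0, 0, 0, 0],
    [0, 0.7, 0, 0, 0, 0, 0],
    [0, 0.7, 0, 0, 0, 0, 0],
    [0, 0.7, 0, 0, 0, 0, 0],
    [0, 0.7, 0, 0, 0, 0, 0]
  ]
}}

```text
clock: 33.05
position: [643.9, 245.5, 181.0]
ee_rot: [-0.001, 1.0, 0.001, 0.003]
contact_force: [4.4, -0.1, 2.9]
gripper_width: -0.2
```

{"api": "servo_tool", "payload": {
  "rows": [
    [0, 0.8, 0, 0, 0, 0, 0],
    [0, 0.8, 0, 0, 0, 0, 0],
    [0, 0.8, 0, 0, 0, 0, 0],
    [0, 0.8, 0, 0, 0, 0, 0],
    [0, 0.8, 0, 0, 0, 0, 0],
    [0, 0.8, 0, 0, 0, 0, 0]
  ]
}}

```text
clock: 33.65
position: [593.4, 244.7, 178.4]
ee_rot: [-0.001, 1.0, -0.0, -0.001]
contact_force: [1.9, -0.5, 1.4]
gripper_width: 0.1
```

{"api": "servo_tool", "payload": {
  "rows": [
    [0, 0.8, 0, 0, 0, 0, 0],
    [0, 0.8, 0, 0, 0, 0, 0],
    [0, 0.8, 0, 0, 0, 0, 0],
    [0, 0.8, 0, 0, 0, 0, 0],
    [0, 0.4, 0, 0, 0, 0, 0],
    [0, 0, 0, 0, 0, 0, 0],
    [0, 0, 0, 0, 0, 0, 0]
  ]
}}

```text
clock: 34.35
position: [558.4, 244.8, 178.9]
ee_rot: [-0.001, 1.0, -0.0, -0.0]
contact_force: [1.3, 0.3, -0.7]
gripper_width: -0.3
```

{"api": "servo_tool", "payload": {
  "rows": [
    [0, 0, 0, -2, 0, 0, 0],
    [0, 0, 0, -4, 0, 0, 0],
    [0, -3, 0, -4, 0, 0, 0],
    [0, -3, 0, 0, 0, 0, 0],
    [0, 0, 0, 0, 0, 0, 0],
    [0, 0, 0, 0, 0, 0, 0],
    [0, 0, 0, 0, 0, 0, 0],
    [0, 0, 0, 0, 0, 0, 0],
    [0, 0, 0, 0, 0, 0, 0],
    [0, 0, 0, 0, 0, 0, 0],
    [0, 0, 0, 0, 0, 0, 0],
    [0, 0, 0, 0, 0, 0, 0]
  ]
}}

```text
clock: 35.55
position: [618.5, 245.0, 279.0]
ee_rot: [-0.001, 1.0, 0.0, 0.0]
contact_force: [-0.1, 0.9, -0.4]
gripper_width: 0.4
```

{"api": "servo_tool", "payload": {
  "rows": [
    [0, 0, 0, 0, 0, 0, 0],
    [0, 0, 0, 0, 0, 0, 0],
    [0, 0, 0, 0, 0, 0, 0],
    [0, 0, 0, 0, 0, 0, 0],
    [0, 0, 0, 0, 0, 0, 0],
    [0, 0, 0, 0, 0, 0, 0],
    [0, 0, 0, 0, 0, 0, 0],
    [0, 0, 0, 0, 0, 0, 0],
    [0, 0, 0, 0, 0, 0, 0],
    [0, 0, 0, 0, 0, 0, 0],
    [0, 0, 0, 0, 0, 0, 0],
    [0, 0, 0, 0, 0, 0, 0]
  ]
}}

```text
clock: 36.75
position: [618.7, 245.0, 278.9]
ee_rot: [-0.001, 1.0, 0.0, 0.0]
contact_force: [0.4, -0.5, 0.1]
gripper_width: -0.1
```

{"api": "servo_tool", "payload": {
  "rows": [
    [0, 0, 0, 0, 0, 0, 0],
    [0, 0, 0, 0, 0, 0, 0],
    [0, 0, 0, 0, 0, 0, 0],
    [0, 0, 0, 0, 0, 0, 0],
    [0, 0, 0, 0, 0, 0, 0],
    [0, 0, 0, 0, 0, 0, 0],
    [0, 0, 0, 0, 0, 0, 0],
    [0, 0, 0, 0, 0, 0, 0]
  ]
}}

```text
clock: 37.55
position: [618.7, 245.0, 278.9]
ee_rot: [-0.001, 1.0, 0.0, 0.0]
contact_force: [0.0, 0.4, -0.8]
gripper_width: -0.0
```

```bash
cat > fin.py <<'E'
from jigchk import *
plan([555,244.6,250],0.1)
w=get_image("wrist"); np.savez("w14.npz",mtx=w["mtx"],extrinsics=w["extrinsics"],image=w["image"])
edges(w,52)
hsv=cv2.cvtColor(w["image"],cv2.COLOR_RGB2HSV)
m=((hsv[...,0]<5)|(hsv[...,0]>174))&(hsv[...,1]>190)&(hsv[...,2]>80); m[:,:200]=0; m[:,340:]=0; m[300:]=0
v,u=np.where(m); print("red n",len(v),u.min(),u.max(),v.min(),v.max(),"near v.min",u[v==v.min()])
def lev(th): x=571.5-130*np.sin(th-.5); z=72+130*np.cos(th-.5); return wproj(w,[x,244.7,z])
for th in (1.8,1.95,2.07,2.15): print(th,"tip px",lev(th).round(1), "grip root", wproj(w,[571.5-82*np.sin(th-.5),244.7,72+82*np.cos(th-.5)]).round(1))
E
python3 fin.py
```

```text
now [618.7 245.  278.9] psi 0.14 tilt [-0.  0. -1.] | turn 0.04 shift now-axes [ 6.37 -0.02  2.89] F [ 0.   0.4 -0.8] w -0.0 t 37.55
front pos 426.0 slope deg -0.16 n 12 [-0.5 -0.5 -0.5 -0.5 -0.5  8.  -0.5 -0.5  0.  -0.5 -0.5 -0.5 -1. ]
rear pos 546.2 slope deg 0.5 n 11 [-0.5 -1.  -0.5 -0.5 -0.5  7.5  2.5  1.   0.   0.  -0.5 -0.5 -0.5]
left pos 273.6 slope deg -0.09 n 12 [ 6.5 -1.  -1.  -0.5 -1.  -1.  -1.  -1.  -1.  -1.  -1.  -1.  -1. ]
right pos 213.8 slope deg -0.09 n 12 [-5.5 -1.  -0.5 -1.  -0.5 -0.5 -0.5 -1.  -1.  -1.  -1.  -1.  -0.5]
red n 616 255 323 17 277 near v.min [260 261 262 263]
1.8 tip px [261.7  12.2] grip root [261.6  56.7]
1.95 tip px [261.7  14.3] grip root [261.6  56.4]
2.07 tip px [261.6  17.5] grip root [261.6  57.3]
2.15 tip px [261.6  20.4] grip root [261.5  58.5]
```

The lever tip is at row 17, which matches 2.07 rad (pressing two plates). The stack edges are unchanged and the arm is clear, so I'm handing in.

```bash
python3 -c "
from bench import *
print(job_done())"
```

```text
the job is handed in; nothing more can be done
None
```

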